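# Load the curing rack, swing the keeper shut and start the lamp

## Robot

A 6-joint arm with a two-finger parallel gripper is mounted at the origin on the work surface. World frame = base frame: x ahead of the robot, y to its left, z up, the work surface at z = 0. Lengths are in m, angles in degrees, forces in N, time in s.
With the tool pointing down it reaches from about 0.35 to 0.875 m from the base axis. Payload 4.2 kg.
Tool frame: the origin (TCP) lies on the centre line of the jaws, within the pads' length; the fingertips stand 11 mm ahead of it and the grasp point (between the pads) lies 8 mm behind it; y points along the fingers, z is the direction in which the jaws open and shut, and the axes are right-handed (so a half turn about y gives the same grasp; the last joint's range is limited). The gripper opens to 87 mm and grips with 3 to 60 N. Pads are 19 mm wide; open, the fingers measure 117 mm over their backs; the gripper's body (75 mm by 190 mm) begins 51 mm behind the grasp point.
Start: joints at [-56.517, 22.042, 0.453, 0, -68.411, -14.817], TCP at [0.2, -0.592, 0.234] pointing down, gripper open.
Joint ranges: [-179.83, 179.83], [-69.29, 118.12], [-61.27, 80.66], [-181.25, 117.63], [-171.15, -9.14], [-177.46, 177.46]. Speed limits (degrees/s): [159.86, 159.86, 180, 180, 180, 180].

## Interface

Orientations are given as a 3x3 rotation matrix whose columns are the frame's x, y, z axes.
In Python, from station import r, optics gives the robot as it stands. The module is installed in compiled form; this text tells all that it offers.
- The arm moves only by the tool step_arm, never from a script. Its argument "moves" is a list that holds one entry, the list of rows, each a list of 7 numbers: the turn, a rotation vector about the tool's x, y, z in rad, then the shift along the tool's x, y, z in cm, then the opening in per cent of the stroke, from 0 (shut) to 100 (fully open). A call has exactly 5 rows; each row is the pose to reach, as a shift and turn from the pose commanded when the call began, along the tool's axes at that moment; what a row does not reach only later rows make up. A row lasts 1/12 s, in which the tool goes at most 41.7 mm and 7.16 degrees, less where a joint would pass 70% of its speed; a pose out of reach is approached as far as the arm can. A call with a gripper value outside its range is refused whole. The fingers move at their own pace and stop on an object; the grip force is fixed at half the most. Time passes only in rows, so rows that repeat a pose let the fingers close, or fill a call up. It gives the time, the measured TCP pose, the force and the opening at its end, in the units of the state.
- r.sense(): the state, without advancing time (a new reading comes with each control period).
- optics.capture(name): name is "side" or "top"; returns a dict with "image" (420x560x3 uint8, red, green, blue), "fov_y" (degrees; the focal length in pixels is half the picture's height over the tangent of half this angle, whatever the lens; pixels are square), "cx", "cy" (the principal point, pixels), "k1" (the pictures are not rectified: a ray, as slopes to the right and down, at radius r is drawn at 1 + k1 r^2 times it, then the intrinsics apply), "cam_to_world" (4x4, takes a point from camera to world coordinates). Camera axes: x right, y down, z forward; pixel columns grow to the right and rows downward; lengths in m; the calibration is good to about 2 mm. A picture is of the moment at which its call begins. There is no depth.
- r.finish_job(): hands the job in, once; it reports no verdict.
The state is a dict: "time_s": time; "joints": joint angles; "joint_velocities": joint speeds; "effort": joint torques, N m; "tcp_pos": TCP position; "ee_rot": TCP orientation; "wrist_force": force on the tool from outside, world axes, zero at the start; "moment": the same for the moment, N m; "gripper_width": opening from 0.0 (shut) to 1.0 (fully open).
Only numpy, scipy, OpenCV 4.12 (cv2) and the standard library are available. Lean on these libraries where they do the work, as an engineer would, in place of code of your own. Each camera call takes 0.05 s, during which the arm holds its last target.

## Task

Clear the blue stopper and the brass retainer ring off the curing rack into the open oak parts box, and lay every black tube that is on the bench in a vee cradle of its own, centred across both combs with its end bands hanging clear outside them, and let go so that it rolls to the bottom of the vee by itself. Only when all the tubes lie home, swing the brass keeper bar fully shut over them until it is past its detent, then press the start button all the way down and release it. Leave the other things on the bench where they are.

Things in the scene. Friction and masses are not known exactly. Their poses are not given: they have to be found in the camera images.
- rack: fixed rack: oak deck 110 (x) by 350 mm (y), top 8 mm up, with two sawtooth vee combs, each 14 mm thick, at x = -32 and +32 mm; between them a 50 mm lane for the fingers, open down to the deck. Origin on the bench under the middle of the cradles; x = the way tubes lie (away from the robot), y = along the row, z up. Four cradles 56 mm apart, vee bottoms 20 mm up, ridges 43 mm up, flanks 40 degrees
- vee0 (a point): cradle 1 of the rack, counted from the keeper's hinge (-84 mm along the rack's y): the point where the centre of a properly seated tube lies, 37 mm above the bench. A tube let go on the flanks up to 15 mm off centre rolls home by itself
- vee1 (a point): cradle 2 of the rack, counted from the keeper's hinge (-28 mm along the rack's y): the point where the centre of a properly seated tube lies, 37 mm above the bench. A tube let go on the flanks up to 15 mm off centre rolls home by itself
- vee2 (a point): cradle 3 of the rack, counted from the keeper's hinge (28 mm along the rack's y): the point where the centre of a properly seated tube lies, 37 mm above the bench. A tube let go on the flanks up to 15 mm off centre rolls home by itself
- vee3 (a point): cradle 4 of the rack, counted from the keeper's hinge (84 mm along the rack's y): the point where the centre of a properly seated tube lies, 37 mm above the bench. A tube let go on the flanks up to 15 mm off centre rolls home by itself
- keeper (a joint): keeper bar angle about its upright hinge, rad: 0 = fully shut over the tubes, at its stop; up to 1.7 = swung open, away from the robot. Brass bar 16 mm wide, 12 mm thick, underside 54 mm above the bench (4 mm over seated tubes), reaching 317 mm from the hinge. Stays where left (0.6 N at the post moves it). In the last 0.06 rad it must be pulled past a sprung ball (3 to 6 N at the post), which then holds it
- keeper_hinge (a point): point on the keeper's upright hinge axis at the bar's underside, 54 mm up, at y = -155 mm of the rack. At joint value q the bar points from here along (sin q, cos q) in the rack's x and y
- keeper_grip (a point): middle of the keeper's grip post: a black upright round post 16 mm in diameter standing on the bar 135 mm from the hinge axis, from 66 to 100 mm above the bench; the point is 88 mm up. Its y axis points along the bar away from the hinge
- start_button (a joint): travel of the start button, m: 0 up, 0.007 fully down; springs back; fully down takes 4 N
- start_button_top (a point): centre of the top face of the brass start button (28 mm across), on the grey curing-lamp timer (70 x 90 mm, 34 mm tall) behind the rack; pressed straight down. When up it is 57 mm above the bench
- tube0: black anodised kaleidoscope tube, round, 26 mm in diameter and 112 mm long, with a hexagonal brass band (28 mm across flats, 7 mm wide) round each end that keeps it from rolling about, about 80 g; origin at its centre, x along its axis. Lies on the bench at the start (origin 14 mm up). In a cradle only its round part rests on the combs, the bands hang outside them; may be absent
- tube1: black anodised kaleidoscope tube, round, 26 mm in diameter and 112 mm long, with a hexagonal brass band (28 mm across flats, 7 mm wide) round each end that keeps it from rolling about, about 80 g; origin at its centre, x along its axis. Lies on the bench at the start (origin 14 mm up). In a cradle only its round part rests on the combs, the bands hang outside them; may be absent
- tube2: black anodised kaleidoscope tube, round, 26 mm in diameter and 112 mm long, with a hexagonal brass band (28 mm across flats, 7 mm wide) round each end that keeps it from rolling about, about 80 g; origin at its centre, x along its axis. Lies on the bench at the start (origin 14 mm up). In a cradle only its round part rests on the combs, the bands hang outside them; may be absent
- tube3: black anodised kaleidoscope tube, round, 26 mm in diameter and 112 mm long, with a hexagonal brass band (28 mm across flats, 7 mm wide) round each end that keeps it from rolling about, about 80 g; origin at its centre, x along its axis. Lies on the bench at the start (origin 14 mm up). In a cradle only its round part rests on the combs, the bands hang outside them; may be absent
- stopper: squat cobalt-blue bottle stopper, round, 36 mm tall, head 34 mm across from 18 to 33 mm up, narrowing to a 26 mm foot; stands on the rack's deck in the lane between the combs; origin at the centre of its foot, z up its axis
- retainer: brass lens retainer, a ring 40 mm across outside, 28 mm inside, 18 mm tall, lying flat on the rack's deck in the lane between the combs; origin at the centre of its underside
- parts_box: fixed open oak parts box, outside 120 mm (x) by 140 mm (y) by 40 mm tall, walls and floor 6 mm, its lid folded right back on the far (+x) side and sloping down to the bench, brass hook latch on the front. Origin at the centre of its underside
- wheel_a: amber glass wheel, a flat disc 44 mm across and 9 mm thick with a small hub (14 mm overall), lying flat among the tubes; leave alone
- wheel_b: second amber glass wheel, same size, lying flat behind the rack, lower than the keeper bar's sweep; leave alone
- glue_jar: small glass jar with steel cap, 48 mm across, 60 mm tall, near the parts box and behind the rack; leave alone
- eyepiece: brass eyepiece, 36 mm across, 28 mm tall, standing behind the hinge end of the rack; leave alone

How it is judged (in metres and radians):
On the way, in this order (a step that is already met when the one before it is completed fails the run):
1. the stopper and the retainer are in the parts box and every tube lies let go in a cradle, the keeper still open (x of tube0 in the frame of rack between -0.012 and 0.012 m and y of tube0 in the frame of rack between -0.09 and 0.09 m and z of tube0 in the frame of rack between 0.032 and 0.0405 m and angle between the x axis of each of tube0, tube1, tube2, tube3 and the x axis of rack, either way round below 0.08 rad and x of tube1 in the frame of rack between -0.012 and 0.012 m and y of tube1 in the frame of rack between -0.09 and 0.09 m and z of tube1 in the frame of rack between 0.032 and 0.0405 m and x of tube2 in the frame of rack between -0.012 and 0.012 m and y of tube2 in the frame of rack between -0.09 and 0.09 m and z of tube2 in the frame of rack between 0.032 and 0.0405 m and x of tube3 in the frame of rack between -0.012 and 0.012 m and y of tube3 in the frame of rack between -0.09 and 0.09 m and z of tube3 in the frame of rack between 0.032 and 0.0405 m and x of stopper in the frame of parts_box between -0.054 and 0.054 m and y of stopper in the frame of parts_box between -0.064 and 0.064 m and z of each of stopper, retainer in the frame of parts_box below 0.035 m and x of retainer in the frame of parts_box between -0.054 and 0.054 m and y of retainer in the frame of parts_box between -0.064 and 0.064 m and contact force between the fingers and tube0 below 0.3 N and contact force between the fingers and tube1 below 0.3 N and contact force between the fingers and tube2 below 0.3 N and contact force between the fingers and tube3 below 0.3 N and contact force between the fingers and stopper below 0.3 N and contact force between the fingers and retainer below 0.3 N and value of joint keeper above 0.5 rad), for 0.3 s.
2. the keeper is shut past its detent with the tubes home (x of tube0 in the frame of rack between -0.012 and 0.012 m and y of tube0 in the frame of rack between -0.09 and 0.09 m and z of tube0 in the frame of rack between 0.032 and 0.0405 m and angle between the x axis of each of tube0, tube1, tube2, tube3 and the x axis of rack, either way round below 0.08 rad and x of tube1 in the frame of rack between -0.012 and 0.012 m and y of tube1 in the frame of rack between -0.09 and 0.09 m and z of tube1 in the frame of rack between 0.032 and 0.0405 m and x of tube2 in the frame of rack between -0.012 and 0.012 m and y of tube2 in the frame of rack between -0.09 and 0.09 m and z of tube2 in the frame of rack between 0.032 and 0.0405 m and x of tube3 in the frame of rack between -0.012 and 0.012 m and y of tube3 in the frame of rack between -0.09 and 0.09 m and z of tube3 in the frame of rack between 0.032 and 0.0405 m and value of joint keeper below 0.02 rad), for 0.3 s.
3. the start button is fully down (value of joint start_button above 0.006 m and value of joint keeper below 0.03 rad), for 0.05 s.
4. the start button is released (value of joint start_button below 0.001 m), for 0.1 s.
At the end, for the whole second after the job is handed in: Each tube lies at the bottom of a cradle (centre 32 to 40.5 mm up, 37 is seated), within 12 mm of centred along its length, its axis within 0.08 rad of the rack's x; stopper and retainer inside the parts box; keeper under 0.02 rad; button up (under 1 mm); all at rest (all of step 2 and x of stopper in the frame of parts_box between -0.054 and 0.054 m and y of stopper in the frame of parts_box between -0.064 and 0.064 m and z of each of stopper, retainer in the frame of parts_box below 0.035 m and x of retainer in the frame of parts_box between -0.054 and 0.054 m and y of retainer in the frame of parts_box between -0.064 and 0.064 m and linear speed of each of tube0, tube1, tube2, tube3, stopper, retainer below 0.03 m/s and value of joint start_button below 0.001 m); the robot touches nothing.
It fails at once if a bystander (wheel, jar, eyepiece) is shoved more than 5 cm (distance of any of wheel_a, wheel_b, glue_jar, eyepiece from where it was at the start of the episode above 0.05 m).
Of tube0, tube1, tube2, tube3 only 3 to 4 are there at a start; the rules pass over those that are not, and their reading is None.
At some moment in a run one of tube0, tube1, tube2, tube3 may be knocked a few centimetres aside while the robot is not near it.
Once in a run the grip may slacken for a moment while it holds something.
It also fails if it takes over 210 s, if anything falls off the work surface, if the arm or the gripper's body presses on something with over 40 N, if the wrist force passes 120 N, or if a joint passes its speed limit or range.

## Working session

There is one attempt and no reset: what is moved stays moved. The work goes in short steps, Python scripts to look and compute and a tool call to move; the robot and the scene stay as the last step left them, time stands still between calls to the robot, and variables do not carry over. Pictures are saved under pics/ and viewed, and the job is handed in when it is done.

Besides the shell and the picture viewer there is one more tool, called after "Request:" by a JSON object that holds its "api" and its "payload". step_arm: Moves the arm, as the interface text tells. Its arguments: {"type":"object","properties":{"moves":{"type":"array"}},"required":["moves"]}

```bash
mkdir -p pics; ls; python3 - <<'E'
from station import r, optics
import cv2
print(r.sense())
for n in ("side","top"):
    c=optics.capture(n); cv2.imwrite(f"pics/{n}0.png",c["image"][:,:,::-1])
    print(n,c["fov_y"],c["cx"],c["cy"],c["k1"],c["cam_to_world"])
E
```

```text
pics
{'time_s': 0.0, 'joints': array([-5.65169263e+01,  2.20882163e+01,  3.79622968e-01, -2.95279137e-02,
       -6.84116967e+01, -1.48193801e+01]), 'joint_velocities': array([-0.10259222,  0.03251151, -0.04551274, -0.05655829, -0.01675739,
        0.07966615]), 'effort': array([-3.86270676e-04, -3.90668428e+01,  1.87407607e+01,  4.22014028e+00,
        1.10339888e-02, -1.78885189e-04]), 'tcp_pos': array([ 0.19986813, -0.59156012,  0.23248393]), 'ee_rot': array([[ 9.47474045e-01, -7.58542290e-04, -3.19831766e-01],
       [ 3.19832657e-01,  2.01538499e-03,  9.47471904e-01],
       [-7.41133655e-05, -9.99997681e-01,  2.15213157e-03]]), 'wrist_force': array([0.04917418, 0.23321048, 0.52766562]), 'moment': array([0.03855527, 0.01571894, 0.03239714]), 'gripper_width': 1.0024438163886311}
side 43.15109062377683 280.82716625958096 212.08855979909032 0.03851797582298884 [[-0.98917271 -0.08052905  0.12268828  0.41034742]
 [-0.14674066  0.55483883 -0.81891456  1.0674873 ]
 [-0.00212581 -0.8280513  -0.56064832  0.79355098]
 [ 0.          0.          0.          1.        ]]
top 47.17283381893466 271.54053076873157 212.9675757159693 -0.06283978643622601 [[-2.59952063e-03 -9.91536644e-01  1.29801104e-01  4.43232689e-01]
 [-9.99996002e-01  2.43309081e-03 -1.44075457e-03 -2.69848902e-02]
 [ 1.11274308e-03 -1.29804331e-01 -9.91539005e-01  1.13843072e+00]
 [ 0.00000000e+00  0.00000000e+00  0.00000000e+00  1.00000000e+00]]
```

View pics/top0.png

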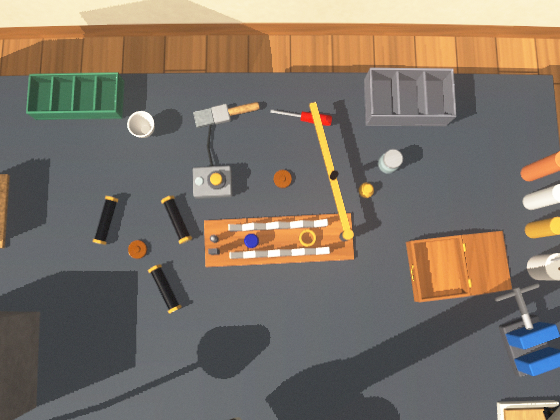

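View pics/side0.png

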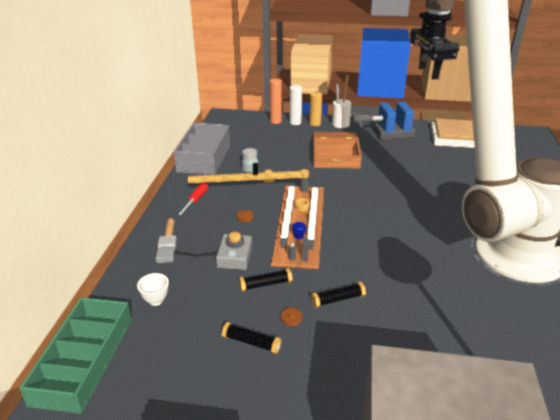

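```bash
cat > h.py <<'E'
import numpy as np, cv2
from station import r, optics
def cap(n):
    c=optics.capture(n); im=c["image"]; c["bgr"]=np.ascontiguousarray(im[:,:,::-1]); c["hsv"]=cv2.cvtColor(c["bgr"],cv2.COLOR_BGR2HSV)
    f=im.shape[0]/2/np.tan(np.radians(c["fov_y"])/2)
    c["K"]=np.array([[f,0,c["cx"]],[0,f,c["cy"]],[0,0,1.]]); return c
def ray(c,uv):
    uv=np.array(uv,float).reshape(-1,1,2)
    s=cv2.undistortPoints(uv,c["K"],np.array([c["k1"],0,0,0,0])).reshape(-1,2)
    T=c["cam_to_world"]; d=np.c_[s,np.ones(len(s))]@T[:3,:3].T
    return T[:3,3],d
def onplane(c,uv,z):
    o,d=ray(c,uv); return o+d*((z-o[2])/d[:,2])[:,None]
def proj(c,P):
    P=np.atleast_2d(P).astype(float);T=np.linalg.inv(c["cam_to_world"])
    rv=cv2.Rodrigues(T[:3,:3])[0]
    return cv2.projectPoints(P,rv,T[:3,3],c["K"],np.array([c["k1"],0,0,0,0]))[0].reshape(-1,2)
def tri(c1,uv1,c2,uv2):
    o1,d1=ray(c1,uv1);o2,d2=ray(c2,uv2);d1=d1[0];d2=d2[0]
    A=np.c_[d1,-d2]; t=np.linalg.lstsq(A,o2-o1,rcond=None)[0]
    a=o1+t[0]*d1;b=o2+t[1]*d2; return (a+b)/2,np.linalg.norm(a-b)
def blobs(m,amin=8):
    n,l,s,ce=cv2.connectedComponentsWithStats(m.astype(np.uint8))
    return [(int(s[i,4]),ce[i].round(1).tolist(),s[i,:4].tolist()) for i in range(1,n) if s[i,4]>=amin]
def save(im,name,box=None,k=1):
    if box: x0,y0,x1,y1=box; im=im[y0:y1,x0:x1]
    cv2.imwrite("pics/"+name,cv2.resize(im,None,fx=k,fy=k,interpolation=cv2.INTER_CUBIC))
E
python3 - <<'E'
from h import *
c=cap("top"); save(c["bgr"],"t1.png",(190,90,390,280),4)
save(c["bgr"],"t2.png",(80,180,260,320),4)
s=cap("side"); save(s["bgr"],"s1.png",(210,140,380,360),3)
h=c["hsv"]
br=(h[...,0]>12)&(h[...,0]<30)&(h[...,1]>150)&(h[...,2]>150)
print(blobs(br)); 
bl=(h[...,0]>110)&(h[...,0]<130)&(h[...,1]>180)&(h[...,2]>60); print(blobs(bl))
E
```

```text
[(11133, [403.4, 45.1], [240, 24, 320, 56]), (1491, [36.3, 36.1], [0, 26, 101, 32]), (11, [229.0, 29.9], [224, 29, 11, 2]), (8, [213.1, 31.9], [210, 31, 7, 2]), (38, [132.9, 33.7], [120, 33, 27, 2]), (664, [185.5, 49.2], [152, 32, 54, 38]), (18, [192.9, 34.8], [189, 33, 9, 4]), (26, [210.8, 36.1], [206, 32, 10, 11]), (22, [242.5, 32.5], [237, 32, 12, 2]), (9, [186.1, 35.4], [184, 34, 5, 4]), (15, [222.4, 35.9], [220, 35, 7, 4]), (720, [103.6, 56.5], [82, 36, 41, 37]), (40, [210.8, 48.2], [208, 41, 6, 14]), (89, [221.7, 55.8], [218, 41, 9, 31]), (8, [263.5, 43.5], [262, 41, 3, 5]), (8, [224.9, 43.5], [223, 42, 4, 4]), (11, [232.7, 44.4], [231, 42, 5, 5]), (23, [240.8, 48.4], [238, 44, 7, 9]), (12, [253.8, 47.3], [252, 45, 4, 7]), (12, [233.1, 50.5], [231, 48, 6, 5]), (71, [173.1, 63.3], [166, 56, 15, 14]), (20, [211.0, 58.5], [208, 56, 9, 6]), (14, [254.2, 62.2], [253, 58, 4, 9]), (12, [260.2, 64.6], [258, 61, 5, 7]), (29, [213.1, 66.7], [211, 62, 5, 10]), (9, [238.4, 65.0], [237, 62, 4, 6]), (12, [232.8, 68.7], [231, 66, 4, 6]), (11, [257.0, 70.4], [254, 69, 6, 3]), (79, [557.2, 99.2], [554, 85, 6, 33]), (4776, [290.2, 226.6], [204, 103, 150, 164]), (12, [556.8, 155.5], [555, 153, 5, 6]), (17, [557.5, 162.2], [555, 158, 5, 9]), (220, [282.1, 178.5], [274, 170, 17, 18]), (108, [215.6, 178.6], [210, 173, 12, 12]), (151, [366.2, 189.9], [360, 183, 13, 15]), (32, [111.1, 198.4], [106, 197, 12, 4]), (31, [166.0, 198.8], [162, 196, 9, 7]), (538, [543.4, 228.0], [525, 217, 35, 21]), (47, [254.7, 219.5], [247, 218, 17, 5]), (5331, [459.2, 265.5], [407, 231, 104, 71]), (38, [183.2, 239.4], [179, 237, 11, 7]), (33, [98.6, 241.1], [93, 239, 13, 5]), (233, [136.6, 249.1], [128, 241, 18, 17]), (28, [152.8, 268.3], [149, 265, 9, 7]), (28, [172.6, 309.3], [169, 307, 9, 6])]
[]
```

View pics/t1.png

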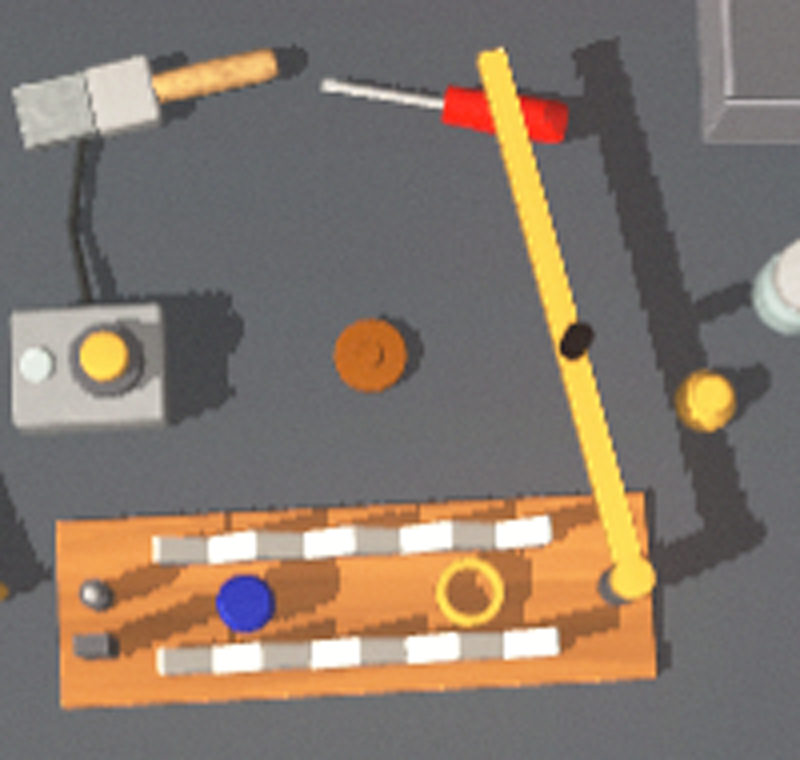

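View pics/t2.png

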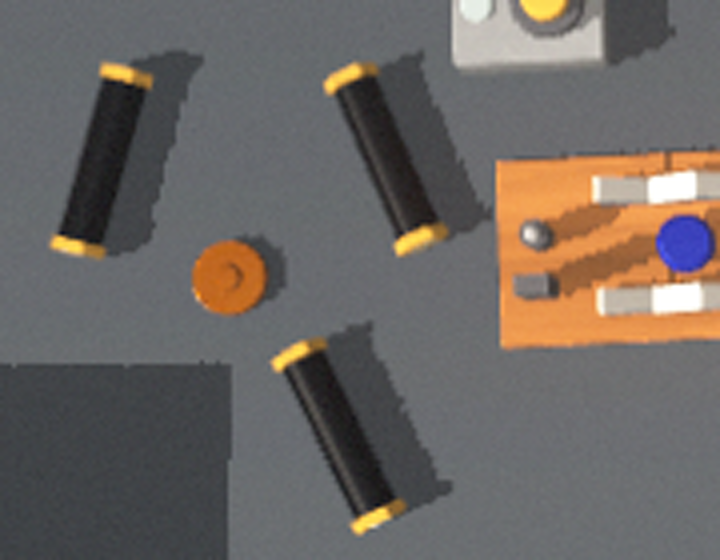

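View pics/s1.png

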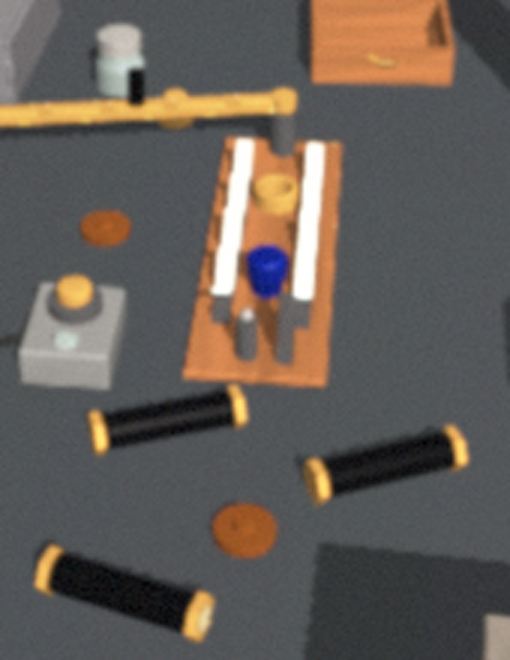

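```bash
cat > rack.py <<'E'
from h import *
import json
def fit(P,Q): # Q = R P + t 2D
    P=np.array(P);Q=np.array(Q);pc=P.mean(0);qc=Q.mean(0);a=P-pc;b=Q-qc
    th=np.arctan2((a[:,0]*b[:,1]-a[:,1]*b[:,0]).sum(),(a*b).sum());R=np.array([[np.cos(th),-np.sin(th)],[np.sin(th),np.cos(th)]])
    t=qc-R@pc; return th,t,(P@R.T+t-Q)
E
python3 - <<'E'
from rack import *
c=cap("top"); s=cap("side")
def oak(c,box):
    h=c["hsv"];m=((h[...,0]>5)&(h[...,0]<19)&(h[...,1]>110)&(h[...,2]>50)).astype(np.uint8)
    z=np.zeros_like(m);x0,y0,x1,y1=box;z[y0:y1,x0:x1]=m[y0:y1,x0:x1]
    return z
# top corners from view
ct=np.array([(57,521),(62,708),(657,678),(645,492)])/4+[190,90]
model=[(.055,.175),(-.055,.175),(-.055,-.175),(.055,-.175)]
Q=onplane(c,ct,.008)[:,:2]
th,t,res=fit(model,Q);print("top",np.degrees(th),t,res*1000)
cs=np.array([(184,378),(328,385),(343,143),(226,138)])/3+[210,140]
Q2=onplane(s,cs,.008)[:,:2]
th2,t2,res2=fit(model,Q2);print("side",np.degrees(th2),t2,res2*1000)
def comp(P,hs):
  for (n,a) in P.items(): pass
th=(th+th2)/2;t=(t+t2)/2
R=np.array([[np.cos(th),-np.sin(th)],[np.sin(th),np.cos(th)]])
pts={"comb++":(.039,.112,.043),"comb+-":(.039,-.112,.043),"comb-+":(-.039,.112,.043),"comb--":(-.039,-.112,.043),"hinge":(0,-.155,.066),"v0":(0,-.084,.037)}
for k,p in pts.items():
    w=np.r_[R@p[:2]+t,p[2]]; print(k,w.round(4),((proj(c,w)[0]-[190,90])*4).round(0),((proj(s,w)[0]-[210,140])*3).round(0))
# stopper, retainer
def cl(c,m,z): return [(a,p,onplane(c,[p],z)[0].round(4)) for a,p,_ in blobs(m,20)]
for c_ in (c,s):
    b=c_["bgr"].astype(int); m=(b[...,0]>b[...,2]+70)&(b[...,0]>b[...,1]+70); print(cl(c_,m,.028))
# button
for n,uv,uvs in [("button",(103,356),(75,288)),]:
    print(n,tri(c,np.array(uv)/4+[190,90],s,np.array(uvs)/3+[210,140]))
print("post",tri(c,[np.array((575,340))/4+[190,90]],s,[np.array((137,84))/3+[210,140]]))
print("hinge",tri(c,[np.array((630,577))/4+[190,90]],s,[np.array((285,98))/3+[210,140]]))
print("tip",onplane(c,[np.array((493,55))/4+[190,90]],.066))
for uv in [(466,592)]: print("ring top",onplane(c,[np.array((469,591))/4+[190,90]],.026))
print("ring side",onplane(s,[np.array((275,190))/3+[210,140]],.026))
E
```

```text
top 2.67649868544339 [ 0.52739093 -0.04583584] [[-0.05462748  0.76674208]
 [ 0.20804574  0.15437274]
 [ 0.01748309 -0.76898794]
 [-0.17090135 -0.15212687]]
side 2.862887232158171 [ 0.525197   -0.03928469] [[-0.04920419 -3.12331884]
 [-0.29314436 -0.93558621]
 [ 0.46302066  2.67921611]
 [-0.12067211  1.37968894]]
comb++ [0.5598 0.0712 0.043 ] [152. 539.] [212. 288.]
comb+- [ 0.5707 -0.1525  0.043 ] [542. 519.] [237. 141.]
comb-+ [0.4819 0.0674 0.043 ] [158. 675.] [311. 294.]
comb-- [ 0.4928 -0.1563  0.043 ] [551. 655.] [323. 145.]
hinge [ 0.5338 -0.1974  0.066 ] [628. 579.] [284.  97.]
v0 [ 0.5304 -0.1265  0.037 ] [497. 590.] [278. 165.]
[(142, [250.5, 240.5], array([0.5245, 0.0202, 0.028 ])), (577, [535.2, 337.7], array([ 0.2968, -0.6362,  0.028 ])), (492, [540.0, 365.3], array([ 0.2341, -0.6444,  0.028 ]))]
[(2687, [383.1, 67.6], array([ 0.3076, -1.2001,  0.028 ])), (34, [409.0, 113.2], array([ 0.222 , -0.7306,  0.028 ])), (51, [391.2, 118.0], array([ 0.2847, -0.6809,  0.028 ])), (149, [298.7, 229.6], array([0.5233, 0.0187, 0.028 ]))]
button (array([0.66399798, 0.09947763, 0.053014  ]), np.float64(0.0008202140634039386))
post (array([ 0.6651448 , -0.16779359,  0.08562437]), np.float64(0.00219773452335775))
hinge (array([ 0.53392846, -0.19891623,  0.06411244]), np.float64(0.0027168587625718455))
tip [[ 0.83967934 -0.12625853  0.066     ]]
ring top [[ 0.53071291 -0.11123631  0.026     ]]
ring side [[ 0.52988547 -0.10235478  0.026     ]]
```

```bash
python3 - <<'E'
from rack import *
c=cap("top"); s=cap("side")
a=lambda u:[np.array(u)/4+[190,90]]; b=lambda u:[np.array(u)/3+[210,140]]
print("catch1",tri(c,a((95,590)),s,b((246,318)))); print("catch2",tri(c,a((95,637)),s,b((285,297))))
save(c["bgr"],"t3.png",(395,215,525,315),6); save(s["bgr"],"s3.png",(300,120,370,180),8)
E
```

```text
catch1 (array([0.52971999, 0.1036468 , 0.0417549 ]), np.float64(0.0016607801008273286))
catch2 (array([0.50104545, 0.10077363, 0.06299221]), np.float64(0.002976366270881137))
```

View pics/t3.png

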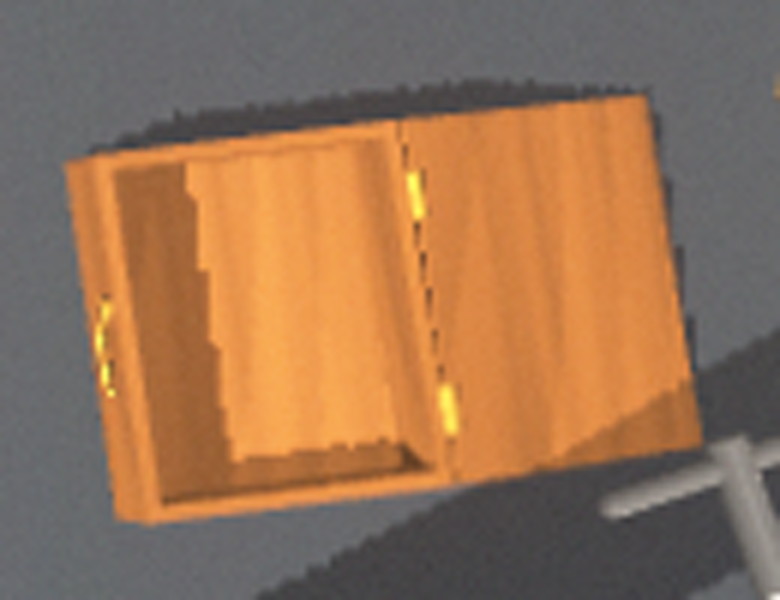

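View pics/s3.png

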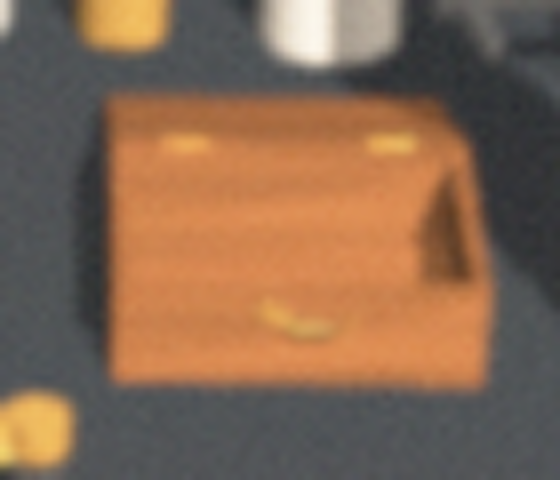

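```bash
cat > go.py <<'E'
from h import *
from scipy.spatial.transform import Rotation as Ro
RT=np.radians(2.7); RO=np.array([.527,-.045])
def rk(x,y): return RO+np.array([np.cos(RT)*x-np.sin(RT)*y,np.sin(RT)*x+np.cos(RT)*y])
def Rt(yaw):
    a=np.radians(yaw); return np.array([[np.cos(a),0,-np.sin(a)],[np.sin(a),0,np.cos(a)],[0,-1,0]])
def go(*tg):
    s=r.sense();p=s["tcp_pos"];R=s["ee_rot"]
    print("t",round(s["time_s"],2),"p",p.round(4),"yaw",round(np.degrees(np.arctan2(R[1,0],R[0,0])),2),"w",round(s["gripper_width"]*87,1),"F",s["wrist_force"].round(1))
    for x,y,z,yaw in tg:
        rv=Ro.from_matrix(R.T@Rt(yaw)).as_rotvec(); print((x,y,z,yaw),"->",rv.round(3).tolist(),(R.T@(np.array([x,y,z])-p)*100).round(2).tolist())
E
python3 - <<'E'
from go import *
from rack import fit
c=cap("top")
q=onplane(c,np.array([(98,155),(155,522),(450,484),(398,122)])/6+[395,215],.040)
print(q.round(4), q.mean(0), q[1]-q[0],q[2]-q[1])
h=r.sense()
go((.524,.0195,.2,2.7))
for i,y in enumerate([-.084,-.028,.028,.084]): print("vee",i,rk(0,y))
E
```

```text
[[ 0.5216 -0.3498  0.04  ]
 [ 0.3826 -0.3666  0.04  ]
 [ 0.3956 -0.481   0.04  ]
 [ 0.5338 -0.4675  0.04  ]] [ 0.45837316 -0.41626607  0.04      ] [-0.13906769 -0.01679704  0.        ] [ 0.01301012 -0.11438792  0.        ]
t 0.45 p [ 0.2001 -0.5921  0.2335] yaw 18.67 w 87.1 F [ 1.2 -0.2  1. ]
(0.524, 0.0195, 0.2, 2.7) -> [-0.0, 0.279, -0.0] [50.26, 3.35, 47.57]
vee 0 [ 0.53095694 -0.12890675]
vee 1 [ 0.52831898 -0.07296892]
vee 2 [ 0.52568102 -0.01703108]
vee 3 [0.52304306 0.03890675]
```

Request:
{"api": "step_arm", "payload": {"moves": [[[0, 0.1, 0, 4, 0.3, 4, 100], [0, 0.2, 0, 7, 0.6, 7, 100], [0, 0.279, 0, 10, 1, 10, 100], [0, 0.279, 0, 13, 1.3, 13, 100], [0, 0.279, 0, 15, 1.5, 15, 100]]]}}

```text
time_s: 0.87
tcp_pos: [0.2926, -0.4042, 0.2188]
ee_rot: [[0.999, 0.0, -0.046], [0.046, -0.0, 0.999], [0.0, -1.0, -0.0]]
wrist_force: [1.5, 0.7, 0.2]
gripper_width: 1.002
```

```bash
python3 -c "
from go import *
go((.524,.0195,.2,2.7),(.524,.0195,.1,2.7))"
```

```text
t 0.87 p [ 0.2926 -0.4042  0.2188] yaw 2.63 w 87.2 F [1.5 0.7 0.2]
(0.524, 0.0195, 0.2, 2.7) -> [0.0, -0.001, 0.0] [25.06, 1.88, 41.27]
(0.524, 0.0195, 0.1, 2.7) -> [0.0, -0.001, 0.0] [25.06, 11.88, 41.27]
```

Request:
{"api": "step_arm", "payload": {"moves": [[[0, 0, 0, 25, 2, 41.1, 100], [0, 0, 0, 25, 2, 41.1, 100], [0, 0, 0, 25, 2, 41.1, 100], [0, 0, 0, 25, 2, 41.1, 100], [0, 0, 0, 25, 2, 41.1, 100]]]}}

```text
time_s: 1.28
tcp_pos: [0.3925, -0.2213, 0.2106]
ee_rot: [[0.999, 0.001, -0.047], [0.047, -0.0, 0.999], [0.001, -1.0, -0.0]]
wrist_force: [0.8, -1.2, 0.3]
gripper_width: 0.998
```

```bash
python3 -c "
from go import *
go((.524,.0195,.2,2.7),(.524,.0195,.1,2.7))"
```

```text
t 1.28 p [ 0.3925 -0.2213  0.2106] yaw 2.68 w 86.8 F [ 0.8 -1.2  0.3]
(0.524, 0.0195, 0.2, 2.7) -> [0.0, -0.0, 0.001] [14.26, 1.07, 23.44]
(0.524, 0.0195, 0.1, 2.7) -> [0.0, -0.0, 0.001] [14.24, 11.07, 23.44]
```

Request:
{"api": "step_arm", "payload": {"moves": [[[0, 0, 0, 2, 0.1, 3.3, 100], [0, 0, 0, 4, 0.3, 6.6, 100], [0, 0, 0, 6, 0.5, 9.9, 100], [0, 0, 0, 8, 0.7, 13.1, 100], [0, 0, 0, 9, 0.7, 14.8, 100]]]}}

```text
time_s: 1.7
tcp_pos: [0.4766, -0.0681, 0.2033]
ee_rot: [[0.999, 0.001, -0.05], [0.05, 0.0, 0.999], [0.001, -1.0, 0.0]]
wrist_force: [-1.0, -0.7, 0.1]
gripper_width: 1.003
```

```bash
python3 -c "
from go import *
go((.524,.0195,.2,2.7),(.524,.0195,.1,2.7))"
```

```text
t 1.7 p [ 0.4766 -0.0681  0.2033] yaw 2.85 w 87.3 F [-1.  -0.7  0.1]
(0.524, 0.0195, 0.2, 2.7) -> [-0.0, 0.003, 0.001] [5.17, 0.34, 8.51]
(0.524, 0.0195, 0.1, 2.7) -> [-0.0, 0.003, 0.001] [5.16, 10.34, 8.51]
```

Request:
{"api": "step_arm", "payload": {"moves": [[[0, 0, 0, 2, 0.5, 3.3, 100], [0, 0, 0, 4, 2.5, 6.5, 100], [0, 0, 0, 5.1, 6, 8.5, 100], [0, 0, 0, 5.1, 9, 8.5, 100], [0, 0, 0, 5.1, 10, 8.5, 100]]]}}

```text
time_s: 2.12
tcp_pos: [0.5195, 0.0169, 0.099]
ee_rot: [[0.999, -0.008, -0.048], [0.048, -0.002, 0.999], [-0.008, -1.0, -0.001]]
wrist_force: [-0.8, -0.1, -0.2]
gripper_width: 0.999
```

```bash
python3 -c "
from go import *
go((.524,.0195,.033,2.7))
c=cap('top');save(c['bgr'],'t4.png',(190,170,390,280),4)
c=cap('side');save(c['bgr'],'s4.png',(230,120,360,290),4)"
```

```text
t 2.12 p [0.5195 0.0169 0.099 ] yaw 2.74 w 86.9 F [-0.8 -0.1 -0.2]
(0.524, 0.0195, 0.033, 2.7) -> [0.001, 0.001, -0.008] [0.51, 6.59, 0.25]
```

View pics/s4.png

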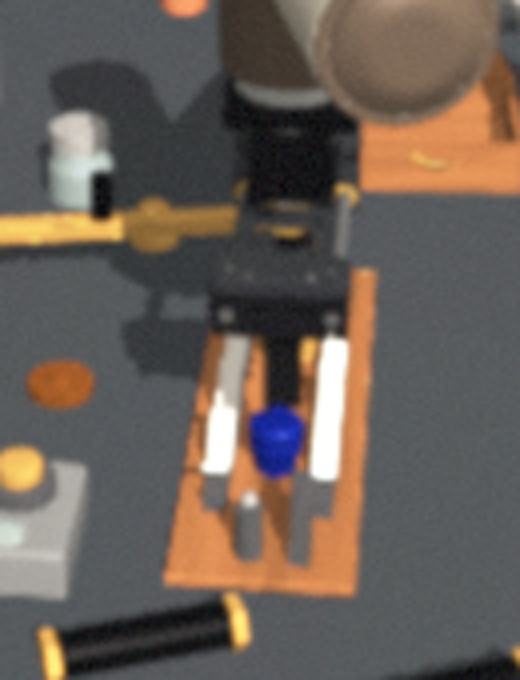

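View pics/t4.png

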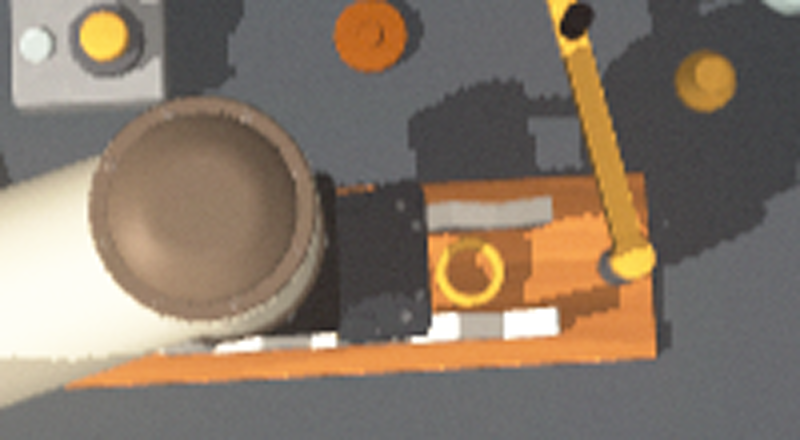

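```bash
python3 -c "
from go import *
go((.524,.0195,.033,2.7))
c=cap('side')
for y in (.0169,.0169+.044,.0169-.044,.0169+.058,.0169-.058): print(y,(proj(c,[[.5195,y,.088]])[0]-[230,120])*4,(proj(c,[[.5195,y,.088+.07]])[0]-[230,120])*4)
"
```

```text
t 2.22 p [0.5204 0.0156 0.1014] yaw 2.69 w 86.8 F [-0.8 -0.6  0.5]
(0.524, 0.0195, 0.033, 2.7) -> [0.002, -0.0, -0.005] [0.42, 6.84, 0.38]
0.0169 [283.13013817 355.86180981] [285.42897811 255.3446633 ]
0.060899999999999996 [274.34008964 397.54913968] [276.41299383 295.37933602]
-0.0271 [291.43750252 316.47405801] [293.9354115  217.57922591]
0.0749 [271.4350152  411.32912273] [273.42979333 308.627563  ]
-0.041100000000000005 [293.9860264  304.39275573] [296.54218577 206.0073914 ]
```

```bash
python3 -c "
from go import *
go((.524,.0195,.033,2.7))
c=cap('side')
b=c['bgr'].copy();b=cv2.convertScaleAbs(b,alpha=1.8,beta=20)
save(b,'s5.png',(270,180,330,250),10)
print((proj(c,[[.5195,.0609,.088],[.5195,.0749,.088],[.529,.068,.088],[.510,.068,.088]])-[270,180])*10)
"
```

```text
t 2.27 p [0.5218 0.0157 0.1034] yaw 2.69 w 87.2 F [0.5 0.  0.4]
(0.524, 0.0195, 0.033, 2.7) -> [0.001, -0.0, -0.001] [0.24, 7.04, 0.38]
[[285.85022409 393.8728492 ]
 [278.58753799 428.32280683]
 [241.39590742 407.86914872]
 [323.05187035 414.66463662]]
```

View pics/s5.png

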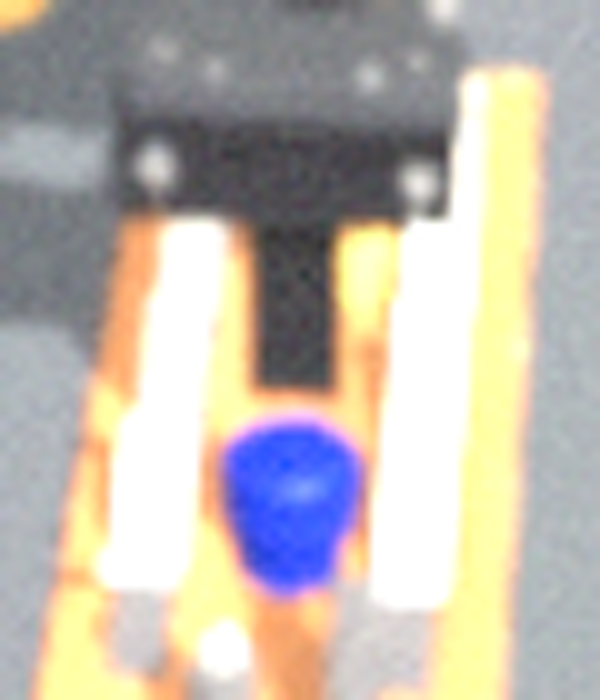

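Request:
{"api": "step_arm", "payload": {"moves": [[[0, 0, 0, 0.1, 2, 0.3, 100], [0, 0, 0, 0.1, 4, 0.3, 100], [0, 0, 0, 0.1, 6, 0.3, 100], [0, 0, 0, 0.1, 6.8, 0.3, 100], [0, 0, 0, 0.1, 6.8, 0.3, 100]]]}}

```text
time_s: 2.73
tcp_pos: [0.5227, 0.0186, 0.0354]
ee_rot: [[0.999, -0.0, -0.046], [0.046, -0.0, 0.999], [-0.0, -1.0, -0.0]]
wrist_force: [-1.1, -0.1, 0.3]
gripper_width: 1.003
```

Request:
{"api": "step_arm", "payload": {"moves": [[[0, 0, 0, 0, 0, 0, 25], [0, 0, 0, 0, 0, 0, 10], [0, 0, 0, 0, 0, 0, 10], [0, 0, 0, 0, 0, 0, 10], [0, 0, 0, 0, 0, 0, 10]]]}}

```text
time_s: 3.15
tcp_pos: [0.5232, 0.0194, 0.036]
ee_rot: [[0.999, 0.002, -0.047], [0.047, 0.0, 0.999], [0.002, -1.0, 0.0]]
wrist_force: [-0.2, 0.3, 0.6]
gripper_width: 0.704
```

Request:
{"api": "step_arm", "payload": {"moves": [[[0, 0, 0, 0, 0, 0, 10], [0, 0, 0, 0, 0, 0, 10], [0, 0, 0, 0, 0, 0, 10], [0, 0, 0, 0, 0, 0, 10], [0, 0, 0, 0, 0, 0, 10]]]}}

```text
time_s: 3.57
tcp_pos: [0.5227, 0.0192, 0.0352]
ee_rot: [[0.999, -0.0, -0.047], [0.047, -0.0, 0.999], [-0.0, -1.0, -0.0]]
wrist_force: [0.5, -0.0, 0.4]
gripper_width: 0.376
```

Request:
{"api": "step_arm", "payload": {"moves": [[[0, 0, 0, 0, 0, 0, 10], [0, 0, 0, 0, 0, 0, 10], [0, 0, 0, 0, 0, 0, 10], [0, 0, 0, 0, 0, 0, 10], [0, 0, 0, 0, -1, 0, 10]]]}}

```text
time_s: 3.98
tcp_pos: [0.5213, 0.0188, 0.0438]
ee_rot: [[0.999, -0.004, -0.046], [0.046, -0.001, 0.999], [-0.004, -1.0, -0.001]]
wrist_force: [-0.2, -0.1, 0.1]
gripper_width: 0.375
```

```bash
python3 -c "
from go import *
go((.488,-.412,.18,2.7),(.488,-.412,.18,6))"
```

```text
t 3.98 p [0.5213 0.0188 0.0438] yaw 2.65 w 32.6 F [-0.2 -0.1  0.1]
(0.488, -0.412, 0.18, 2.7) -> [0.001, -0.001, -0.004] [-5.37, -13.56, -42.9]
(0.488, -0.412, 0.18, 6) -> [0.001, -0.059, -0.004] [-5.37, -13.56, -42.9]
```

Request:
{"api": "step_arm", "payload": {"moves": [[[0, 0, 0, 0, -3, 0, 10], [0, 0, 0, 0, -6, 0, 10], [0, 0, 0, 0, -10, -1, 10], [0, 0, 0, 0, -11.5, -4, 10], [0, 0, 0, -1, -11.5, -8, 10]]]}}

```text
time_s: 4.4
tcp_pos: [0.5213, -0.0602, 0.1662]
ee_rot: [[0.999, 0.013, -0.052], [0.052, 0.001, 0.999], [0.013, -1.0, 0.0]]
wrist_force: [2.4, -1.2, -0.9]
gripper_width: 0.378
```

Request:
{"api": "step_arm", "payload": {"moves": [[[0, 0, 0, -0.5, 0, -4, 10], [0, 0, 0, -1, 0, -8, 10], [0, 0, 0, -1.5, 0, -12, 10], [0, 0, 0, -2, 0, -16, 10], [0, 0, 0, -2.5, 0, -20, 10]]]}}

```text
time_s: 4.82
tcp_pos: [0.5003, -0.2639, 0.161]
ee_rot: [[0.999, 0.001, -0.047], [0.047, -0.0, 0.999], [0.001, -1.0, -0.0]]
wrist_force: [0.7, -0.2, 0.2]
gripper_width: 0.38
```

```bash
python3 -c "
from go import *
go((.488,-.412,.16,6),(.488,-.412,.045,6))"
```

```text
t 4.82 p [ 0.5003 -0.2639  0.161 ] yaw 2.7 w 33.0 F [ 0.7 -0.2  0.2]
(0.488, -0.412, 0.16, 6) -> [0.0, -0.058, 0.001] [-1.92, 0.1, -14.74]
(0.488, -0.412, 0.045, 6) -> [0.0, -0.058, 0.001] [-1.93, 11.6, -14.74]
```

Request:
{"api": "step_arm", "payload": {"moves": [[[0, 0, 0, -0.5, 0, -3.7, 10], [0, 0, 0, -1, 0, -7.5, 10], [0, 0, 0, -1.5, 0, -11, 10], [0, 0, 0, -1.8, 0.1, -14, 10], [0, 0, 0, -1.8, 1, -14.4, 10]]]}}

```text
time_s: 5.23
tcp_pos: [0.4896, -0.4119, 0.1519]
ee_rot: [[0.999, 0.003, -0.043], [0.043, -0.004, 0.999], [0.003, -1.0, -0.004]]
wrist_force: [0.3, -0.7, -1.0]
gripper_width: 0.378
```

Request:
{"api": "step_arm", "payload": {"moves": [[[0, 0, 0, 0, 2, 0, 10], [0, 0, 0, 0, 5, 0, 10], [0, 0, 0, 0, 8, 0, 10], [0, 0, 0, 0, 10, 0, 10], [0, 0, 0, 0, 10.8, 0, 10]]]}}

```text
time_s: 5.65
tcp_pos: [0.4874, -0.405, 0.0387]
ee_rot: [[0.999, -0.006, -0.046], [0.046, 0.004, 0.999], [-0.006, -1.0, 0.004]]
wrist_force: [-0.6, 0.7, -0.9]
gripper_width: 0.379
```

```bash
python3 -c "
from go import *
c=cap('top');save(c['bgr'],'t6.png',(380,200,540,320),5)
c=cap('side');save(c['bgr'],'s6.png',(280,80,400,190),6)
go((.488,-.412,.16,6),(.488,-.412,.042,6))"
```

```text
t 5.75 p [ 0.4888 -0.4059  0.0408] yaw 2.7 w 32.6 F [0.5 0.2 0.5]
(0.488, -0.412, 0.16, 6) -> [-0.002, -0.058, -0.003] [-0.15, -11.92, -0.58]
(0.488, -0.412, 0.042, 6) -> [-0.002, -0.058, -0.003] [-0.11, -0.12, -0.6]
```

View pics/t6.png

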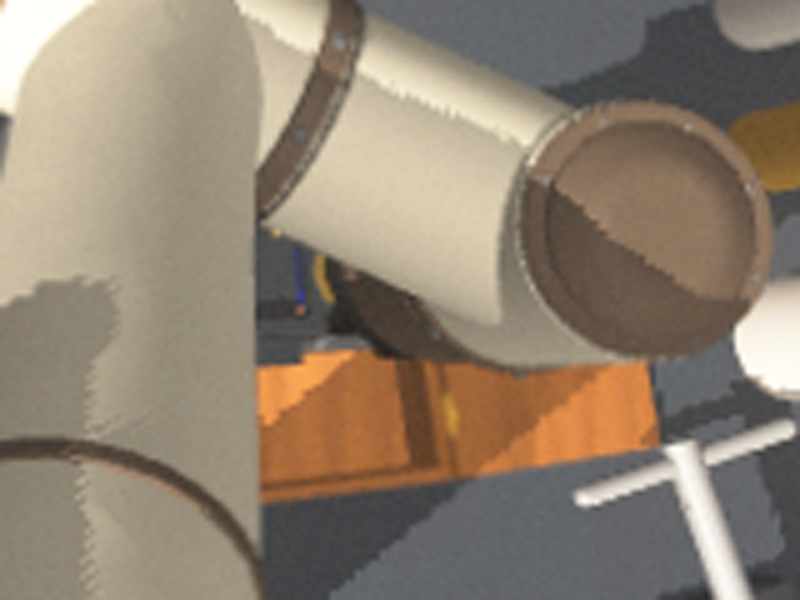

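View pics/s6.png

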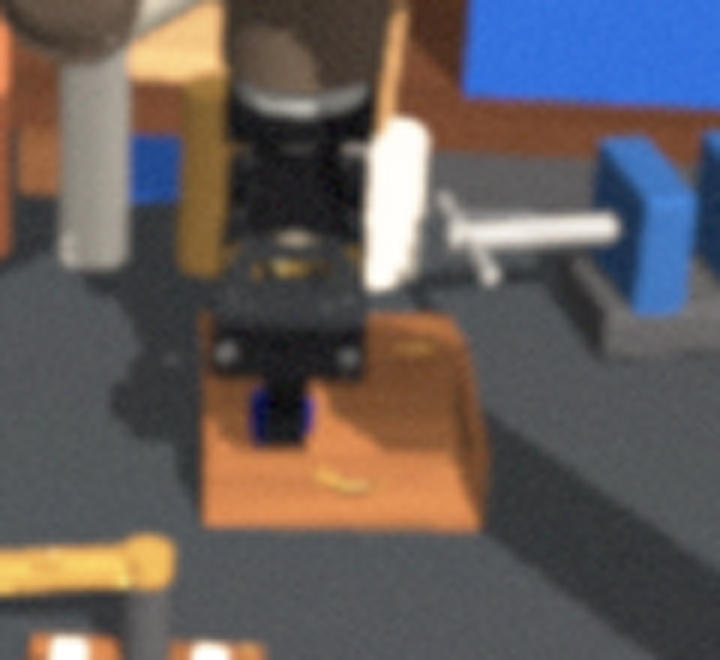

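Request:
{"api": "step_arm", "payload": {"moves": [[[0, 0, 0, 0, 0, -0.6, 60], [0, 0, 0, 0, 0, -0.6, 60], [0, 0, 0, 0, 0, -0.6, 60], [0, 0, 0, 0, 0, -0.6, 60], [0, 0, 0, 0, 0, -0.6, 60]]]}}

```text
time_s: 6.17
tcp_pos: [0.4904, -0.413, 0.0434]
ee_rot: [[0.999, 0.002, -0.047], [0.047, -0.001, 0.999], [0.002, -1.0, -0.001]]
wrist_force: [0.3, -0.4, -0.1]
gripper_width: 0.585
```

Request:
{"api": "step_arm", "payload": {"moves": [[[0, 0, 0, 0, -3, 0, 60], [0, 0, 0, 0, -7, 0, 60], [0, 0, 0, 0, -11, 1, 70], [0, 0, 0, 0, -12, 4, 80], [0, 0, 0, 0, -12, 8, 90]]]}}

```text
time_s: 6.58
tcp_pos: [0.4887, -0.3349, 0.1673]
ee_rot: [[0.999, 0.01, -0.044], [0.044, -0.005, 0.999], [0.01, -1.0, -0.005]]
wrist_force: [1.3, 1.3, 0.4]
gripper_width: 0.746
```

Request:
{"api": "step_arm", "payload": {"moves": [[[0, 0, 0, 0.5, 0, 4, 100], [0, 0, 0, 1, 0, 8, 100], [0, 0, 0, 1.5, 0, 12, 100], [0, 0, 0, 2, 0, 16, 100], [0, 0, 0, 2.5, 0, 18, 100]]]}}

```text
time_s: 7.0
tcp_pos: [0.5023, -0.1486, 0.163]
ee_rot: [[0.999, 0.001, -0.049], [0.049, 0.001, 0.999], [0.001, -1.0, 0.001]]
wrist_force: [0.6, -0.7, 0.2]
gripper_width: 0.99
```

```bash
python3 -c "
from go import *
c=cap('top');save(c['bgr'],'t7.png',(380,200,540,320),5)
go((.530,-.1095,.1,2.7),(.530,-.1095,.024,2.7))"
```

```text
t 7.05 p [ 0.5034 -0.1472  0.1632] yaw 2.95 w 86.3 F [0.1 2.1 0.2]
(0.53, -0.1095, 0.1, 2.7) -> [-0.001, 0.004, 0.002] [2.83, 6.33, 3.62]
(0.53, -0.1095, 0.024, 2.7) -> [-0.001, 0.004, 0.002] [2.81, 13.93, 3.62]
```

View pics/t7.png

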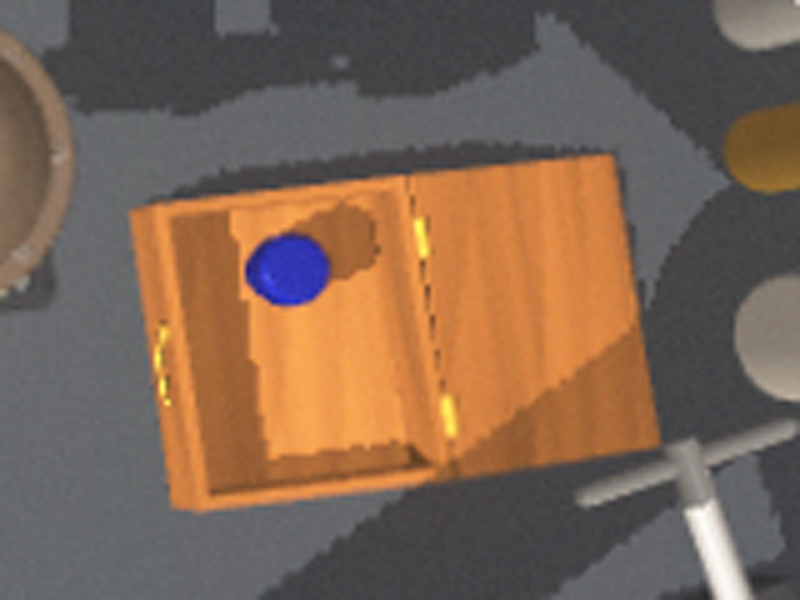

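Request:
{"api": "step_arm", "payload": {"moves": [[[0, 0, 0, 1.5, 1, 2, 100], [0, 0, 0, 2.7, 2.5, 3.6, 100], [0, 0, 0, 2.7, 5, 3.6, 100], [0, 0, 0, 2.7, 6.3, 3.6, 100], [0, 0, 0, 2.7, 6.3, 3.6, 100]]]}}

```text
time_s: 7.47
tcp_pos: [0.526, -0.1142, 0.0966]
ee_rot: [[0.999, -0.006, -0.047], [0.047, 0.0, 0.999], [-0.006, -1.0, 0.001]]
wrist_force: [-0.3, -0.1, -0.7]
gripper_width: 0.999
```

Request:
{"api": "step_arm", "payload": {"moves": [[[0, 0, 0, 0, 0, 0, 100], [0, 0, 0, 0, 0, 0, 100], [0, 0, 0, 0, 0, 0, 90], [0, 0, 0, 0, 0, 0, 80], [0, 0, 0, 0, 0, 0, 80]]]}}

```text
time_s: 7.88
tcp_pos: [0.5285, -0.1149, 0.1002]
ee_rot: [[0.999, 0.002, -0.047], [0.047, 0.0, 0.999], [0.002, -1.0, -0.0]]
wrist_force: [-0.1, -0.7, -0.3]
gripper_width: 0.859
```

```bash
python3 -c "
from go import *
go((.530,-.1095,.024,2.7))"
```

```text
t 7.88 p [ 0.5285 -0.1149  0.1002] yaw 2.67 w 74.7 F [-0.1 -0.7 -0.3]
(0.53, -0.1095, 0.024, 2.7) -> [0.0, -0.001, 0.002] [0.17, 7.62, 0.53]
```

Request:
{"api": "step_arm", "payload": {"moves": [[[0, 0, 0, 0.2, 2, 0.5, 80], [0, 0, 0, 0.2, 4, 0.5, 80], [0, 0, 0, 0.2, 6, 0.5, 80], [0, 0, 0, 0.2, 7.4, 0.5, 80], [0, 0, 0, 0.2, 7.5, 0.5, 80]]]}}

```text
time_s: 8.3
tcp_pos: [0.528, -0.1097, 0.0219]
ee_rot: [[0.999, -0.005, -0.046], [0.046, -0.0, 0.999], [-0.005, -1.0, 0.0]]
wrist_force: [0.4, -0.6, 0.2]
gripper_width: 0.8
```

Request:
{"api": "step_arm", "payload": {"moves": [[[0, 0, 0, 0, 0, 0, 20], [0, 0, 0, 0, 0, 0, 20], [0, 0, 0, 0, 0, 0, 20], [0, 0, 0, 0, 0, 0, 20], [0, 0, 0, 0, 0, 0, 20]]]}}

```text
time_s: 8.72
tcp_pos: [0.5304, -0.1096, 0.0251]
ee_rot: [[0.999, 0.002, -0.047], [0.047, 0.0, 0.999], [0.002, -1.0, 0.0]]
wrist_force: [-0.5, 0.3, -0.3]
gripper_width: 0.506
```

Request:
{"api": "step_arm", "payload": {"moves": [[[0, 0, 0, 0, 0, 0, 20], [0, 0, 0, 0, 0, 0, 20], [0, 0, 0, 0, 0, 0, 20], [0, 0, 0, 0, -0.5, 0, 20], [0, 0, 0, 0, -1, 0, 20]]]}}

```text
time_s: 9.13
tcp_pos: [0.5293, -0.1096, 0.0341]
ee_rot: [[0.999, -0.001, -0.047], [0.047, 0.0, 0.999], [-0.001, -1.0, 0.0]]
wrist_force: [1.4, 0.5, -1.0]
gripper_width: 0.446
```

Request:
{"api": "step_arm", "payload": {"moves": [[[0, 0, 0, 0, -3.5, 0, 20], [0, 0, 0, 0, -7, 0, 20], [0, 0, 0, 0, -11, 0, 20], [0, 0, 0, -0.5, -12, -2.5, 20], [0, 0, 0, -2, -12, -6, 20]]]}}

```text
time_s: 9.55
tcp_pos: [0.5168, -0.1698, 0.1592]
ee_rot: [[0.999, 0.011, -0.052], [0.052, -0.001, 0.999], [0.011, -1.0, -0.002]]
wrist_force: [1.2, -1.2, -1.4]
gripper_width: 0.442
```

Request:
{"api": "step_arm", "payload": {"moves": [[[0, 0, 0, -1.5, 0, -3.8, 20], [0, 0, 0, -3, 0, -7.6, 20], [0, 0, 0, -4.5, 0, -11.4, 20], [0, 0, 0, -6, 0, -15, 20], [0, 0, 0, -7.5, 0, -18.5, 20]]]}}

```text
time_s: 9.97
tcp_pos: [0.4453, -0.3604, 0.1544]
ee_rot: [[0.999, 0.0, -0.047], [0.047, 0.0, 0.999], [0.0, -1.0, 0.0]]
wrist_force: [1.3, 0.4, 0.6]
gripper_width: 0.442
```

```bash
python3 -c "
from go import *
go((.428,-.420,.155,2.7),(.428,-.420,.033,2.7))"
```

```text
t 9.97 p [ 0.4453 -0.3604  0.1544] yaw 2.67 w 38.4 F [1.3 0.4 0.6]
(0.428, -0.42, 0.155, 2.7) -> [-0.0, -0.0, 0.0] [-2.0, -0.06, -5.88]
(0.428, -0.42, 0.033, 2.7) -> [-0.0, -0.0, 0.0] [-2.0, 12.14, -5.88]
```

Request:
{"api": "step_arm", "payload": {"moves": [[[0, 0, 0, -1, 0, -3, 20], [0, 0, 0, -1.8, 0, -5.5, 20], [0, 0, 0, -1.8, 3, -5.5, 20], [0, 0, 0, -1.8, 6, -5.5, 20], [0, 0, 0, -1.8, 8, -5.5, 20]]]}}

```text
time_s: 10.38
tcp_pos: [0.4292, -0.4143, 0.0718]
ee_rot: [[0.999, -0.002, -0.044], [0.044, 0.002, 0.999], [-0.002, -1.0, 0.002]]
wrist_force: [-1.2, 0.8, -0.4]
gripper_width: 0.442
```

Request:
{"api": "step_arm", "payload": {"moves": [[[0, 0, 0, 0, 2, 0, 20], [0, 0, 0, 0, 4, 0, 20], [0, 0, 0, 0, 4, 0, 20], [0, 0, 0, 0, 4, 0, 20], [0, 0, 0, 0, 4, 0, 70]]]}}

```text
time_s: 10.8
tcp_pos: [0.4317, -0.415, 0.0354]
ee_rot: [[0.999, 0.001, -0.047], [0.047, -0.001, 0.999], [0.001, -1.0, -0.001]]
wrist_force: [0.5, -0.8, 0.3]
gripper_width: 0.467
```

Request:
{"api": "step_arm", "payload": {"moves": [[[0, 0, 0, 0, 0, 0, 70], [0, 0, 0, 0, 0, 0, 70], [0, 0, 0, 0, 0, 0, 70], [0, 0, 0, 0, 0, 0, 70], [0, 0, 0, 0, -2, 0, 70]]]}}

```text
time_s: 11.22
tcp_pos: [0.4287, -0.4129, 0.0513]
ee_rot: [[0.999, -0.006, -0.046], [0.046, 0.004, 0.999], [-0.006, -1.0, 0.005]]
wrist_force: [-0.5, -0.4, 0.0]
gripper_width: 0.692
```

Request:
{"api": "step_arm", "payload": {"moves": [[[0, 0, 0, 0, -4, 0, 70], [0, 0, 0, 0, -8, 0, 70], [0, 0, 0, 0, -12, 1, 70], [0, 0, 0, 1, -14, 4, 70], [0, 0, 0, 2, -15, 8, 70]]]}}

```text
time_s: 11.63
tcp_pos: [0.4488, -0.3361, 0.2087]
ee_rot: [[0.999, 0.008, -0.044], [0.044, -0.004, 0.999], [0.008, -1.0, -0.005]]
wrist_force: [1.9, -0.5, -0.1]
gripper_width: 0.701
```

Request:
{"api": "step_arm", "payload": {"moves": [[[0, 0, 0, 0.5, 0, 4, 70], [0, 0, 0, 1, 0, 8, 70], [0, 0, 0, 1.5, 0, 12, 70], [0, 0, 0, 2, 0, 16, 70], [0, 0, 0, 2.5, 0, 20, 70]]]}}

```text
time_s: 12.05
tcp_pos: [0.4624, -0.1316, 0.2046]
ee_rot: [[0.999, 0.001, -0.047], [0.047, 0.0, 0.999], [0.001, -1.0, 0.0]]
wrist_force: [1.8, 0.3, 0.1]
gripper_width: 0.699
```

```bash
python3 -c "
from go import *
c=cap('top');save(c['bgr'],'t8.png')
save(cap('side')['bgr'],'s8.png')
go()"
```

```text
t 12.15 p [ 0.463  -0.1291  0.2048] yaw 3.09 w 60.7 F [ 1.4 -0.3  0.7]
```

View pics/t8.png

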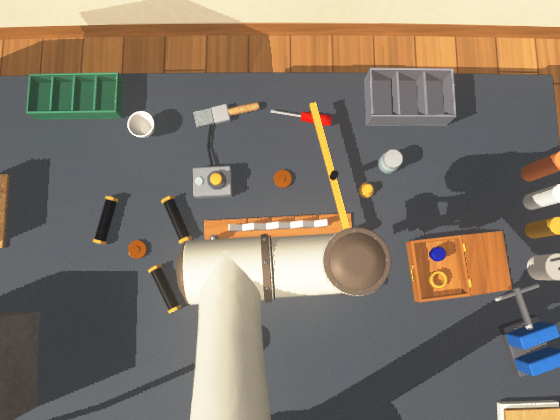

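View pics/s8.png

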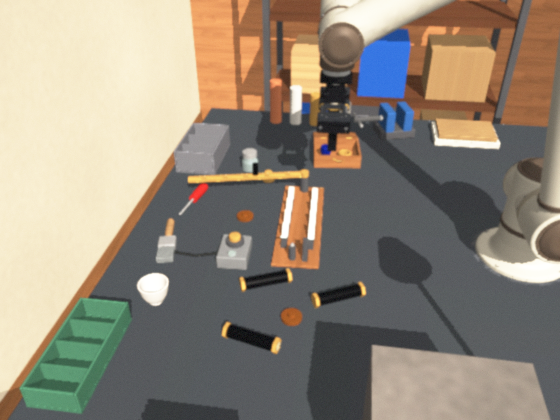

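```bash
cat > tubes.py <<'E'
from go import *
def tubes():
    out=[]
    for n in("top","side"):
        c=cap(n);h=c["hsv"];m=(h[...,0]>12)&(h[...,0]<30)&(h[...,1]>130)&(h[...,2]>130)
        B=[b for b in blobs(m,12) if b[0]<130]
        P=[onplane(c,[b[1]],.017)[0] for b in B]
        for i in range(len(P)):
            for j in range(i):
                d=np.linalg.norm(P[i]-P[j])
                if .085<d<.125:
                    mid=(np.array(B[i][1])+B[j][1])/2; u,v=mid.round().astype(int)
                    if c["bgr"][v-1:v+2,u-1:u+2].mean()<60:
                        a,b=(P[i],P[j]) if P[i][0]>P[j][0] else (P[j],P[i])
                        yaw=np.degrees(np.arctan2(a[1]-b[1],a[0]-b[0]))
                        print(n,"px",mid.round(0),"c",((a+b)/2)[:2].round(4),"yaw",round(yaw,1),"len",round(d,3))
E
python3 -c "
from tubes import *
tubes()"
```

```text
top px [175. 219.] c [0.5769 0.1978] yaw 25.0 len 0.106
top px [105. 220.] c [0.5752 0.3656] yaw -13.8 len 0.105
top px [164. 288.] c [0.415  0.2221] yaw 27.8 len 0.105
side px [266. 279.] c [0.5746 0.1971] yaw 25.2 len 0.105
side px [339. 294.] c [0.412  0.2216] yaw 26.9 len 0.106
side px [250. 337.] c [0.5772 0.3665] yaw -14.1 len 0.106
```

```bash
python3 -c "
from go import *
go((.576,.1975,.12,25))"
```

```text
t 12.25 p [ 0.4629 -0.1324  0.2046] yaw 2.86 w 61.1 F [ 0.5 -0.4  0.2]
(0.576, 0.1975, 0.12, 25) -> [0.0, -0.386, 0.001] [12.93, 8.47, 32.38]
```

Request:
{"api": "step_arm", "payload": {"moves": [[[0, -0.1, 0, 1.4, 0.5, 3.7, 60], [0, -0.2, 0, 2.8, 1, 7.4, 60], [0, -0.3, 0, 4.2, 1.5, 11, 60], [0, -0.386, 0, 5.6, 2, 14.5, 60], [0, -0.386, 0, 7, 2.5, 18, 60]]]}}

```text
time_s: 12.67
tcp_pos: [0.5248, 0.0497, 0.179]
ee_rot: [[0.908, 0.0, -0.42], [0.42, -0.0, 0.908], [0.0, -1.0, -0.0]]
wrist_force: [1.5, -0.6, -0.5]
gripper_width: 0.605
```

```bash
python3 -c "
from go import *
go((.576,.1975,.12,25))"
```

```text
t 12.67 p [0.5248 0.0497 0.179 ] yaw 24.82 w 52.6 F [ 1.5 -0.6 -0.5]
(0.576, 0.1975, 0.12, 25) -> [0.0, -0.003, 0.0] [10.85, 5.9, 11.27]
```

Request:
{"api": "step_arm", "payload": {"moves": [[[0, 0, 0, 2.5, 0.5, 2.7, 60], [0, 0, 0, 5, 1.2, 5.3, 60], [0, 0, 0, 7.5, 2.5, 8, 60], [0, 0, 0, 9.5, 4, 10.2, 60], [0, 0, 0, 10.6, 5.7, 11.1, 60]]]}}

```text
time_s: 13.08
tcp_pos: [0.5761, 0.1968, 0.1217]
ee_rot: [[0.908, 0.003, -0.42], [0.42, 0.001, 0.908], [0.003, -1.0, 0.0]]
wrist_force: [0.2, -0.6, -0.3]
gripper_width: 0.6
```

Request:
{"api": "step_arm", "payload": {"moves": [[[0, 0, 0, 0, 0, 0, 60], [0, 0, 0, 0, 0, 0, 60], [0, 0, 0, 0, 0, 0, 60], [0, 0, 0, 0, 0, 0, 60], [0, 0, 0, 0, 0, 0, 60]]]}}

```text
time_s: 13.5
tcp_pos: [0.5743, 0.1937, 0.1233]
ee_rot: [[0.908, 0.002, -0.418], [0.418, 0.001, 0.908], [0.002, -1.0, 0.0]]
wrist_force: [0.8, 0.3, 0.5]
gripper_width: 0.598
```

```bash
python3 -c "
from tubes import *
tubes()
go((.576,.1975,.017,25))
c=cap('side');save(c['bgr'],'s9.png',(200,160,360,340),4)"
```

```text
top px [163. 288.] c [0.4147 0.2222] yaw 27.9 len 0.106
side px [256. 244.] c [0.6193 0.0743] yaw -19.3 len 0.122
side px [266. 279.] c [0.5741 0.1982] yaw 24.6 len 0.106
side px [339. 294.] c [0.4118 0.2215] yaw 27.2 len 0.106
side px [250. 337.] c [0.5772 0.3666] yaw -13.9 len 0.106
t 13.6 p [0.5741 0.1941 0.1231] yaw 24.74 w 52.4 F [ 1.  -0.5  1.1]
(0.576, 0.1975, 0.017, 25) -> [-0.0, -0.005, 0.002] [0.29, 10.61, 0.23]
```

View pics/s9.png

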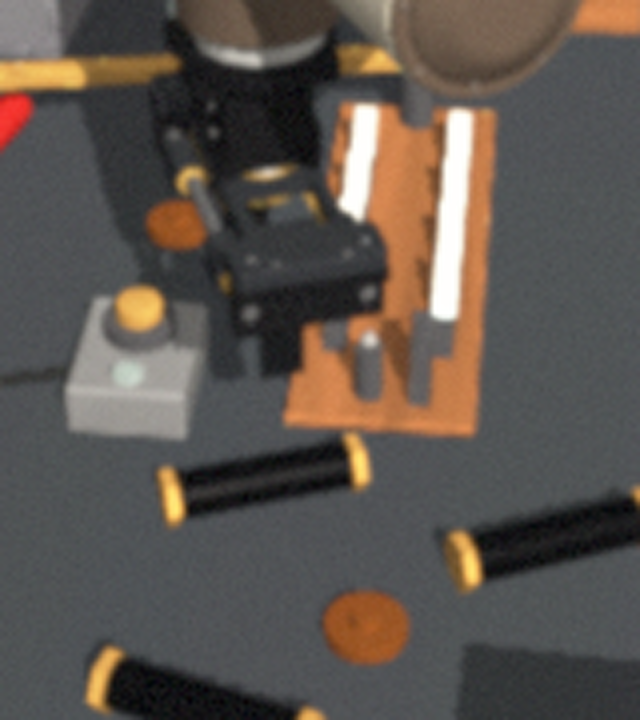

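Request:
{"api": "step_arm", "payload": {"moves": [[[0, 0, 0, 0.2, 3, 0.2, 60], [0, 0, 0, 0.2, 6, 0.2, 60], [0, 0, 0, 0.2, 9, 0.2, 60], [0, 0, 0, 0.2, 10.5, 0.2, 60], [0, 0, 0, 0.2, 10.5, 0.2, 60]]]}}

```text
time_s: 14.07
tcp_pos: [0.5723, 0.1959, 0.0134]
ee_rot: [[0.908, -0.007, -0.419], [0.418, -0.004, 0.908], [-0.008, -1.0, -0.001]]
wrist_force: [-1.3, -0.8, -0.7]
gripper_width: 0.6
```

Request:
{"api": "step_arm", "payload": {"moves": [[[0, 0, 0, 0, 0, 0, 10], [0, 0, 0, 0, 0, 0, 10], [0, 0, 0, 0, 0, 0, 10], [0, 0, 0, 0, 0, 0, 10], [0, 0, 0, 0, 0, 0, 10]]]}}

```text
time_s: 14.48
tcp_pos: [0.5755, 0.1978, 0.0184]
ee_rot: [[0.908, 0.002, -0.42], [0.42, 0.001, 0.908], [0.003, -1.0, 0.0]]
wrist_force: [-0.8, -1.1, 1.4]
gripper_width: 0.308
```

Request:
{"api": "step_arm", "payload": {"moves": [[[0, 0, 0, 0, 0, 0, 10], [0, 0, 0, 0, 0, 0, 10], [0, 0, 0, 0, -1, 0, 10], [0, 0, 0, 0, -2, 0, 10], [0, 0, 0, 0, -4, 0, 10]]]}}

```text
time_s: 14.9
tcp_pos: [0.5733, 0.1967, 0.0559]
ee_rot: [[0.908, -0.004, -0.419], [0.419, -0.002, 0.908], [-0.005, -1.0, -0.0]]
wrist_force: [-0.7, -0.6, -1.7]
gripper_width: 0.289
```

Request:
{"api": "step_arm", "payload": {"moves": [[[0, 0, 0, 0, -2, 0, 10], [0, 0, 0, 0, -5, 0, 10], [0, 0, 0, 0, -8, 0, 10], [0, 0, 0, 0, -9, 0, 10], [0, 0, 0, 0, -9, 0, 10]]]}}

```text
time_s: 15.32
tcp_pos: [0.5765, 0.1985, 0.1512]
ee_rot: [[0.908, 0.007, -0.42], [0.42, 0.004, 0.908], [0.008, -1.0, 0.001]]
wrist_force: [-0.7, -1.1, -0.7]
gripper_width: 0.286
```

```bash
python3 -c "
from go import *
for y in (-.084,-.028,.028,.084):
  go((*rk(0,y),.13,2.7))
c=cap('side');save(c['bgr'],'s10.png',(200,130,360,310),4)"
```

```text
t 15.32 p [0.5765 0.1985 0.1512] yaw 24.82 w 24.9 F [-0.7 -1.1 -0.7]
(np.float64(0.53095694185961), np.float64(-0.12890674949680547), 0.13, 2.7) -> [-0.002, 0.386, 0.008] [-17.9, 1.96, -27.8]
t 15.32 p [0.5765 0.1985 0.1512] yaw 24.82 w 24.9 F [-0.7 -1.1 -0.7]
(np.float64(0.52831898061987), np.float64(-0.07296891649893517), 0.13, 2.7) -> [-0.002, 0.386, 0.008] [-15.79, 1.98, -22.62]
t 15.32 p [0.5765 0.1985 0.1512] yaw 24.82 w 24.9 F [-0.7 -1.1 -0.7]
(np.float64(0.52568101938013), np.float64(-0.017031083501064838), 0.13, 2.7) -> [-0.002, 0.386, 0.008] [-13.68, 2.0, -17.43]
t 15.32 p [0.5765 0.1985 0.1512] yaw 24.82 w 24.9 F [-0.7 -1.1 -0.7]
(np.float64(0.5230430581403901), np.float64(0.03890674949680549), 0.13, 2.7) -> [-0.002, 0.386, 0.008] [-11.57, 2.02, -12.24]
```

View pics/s10.png

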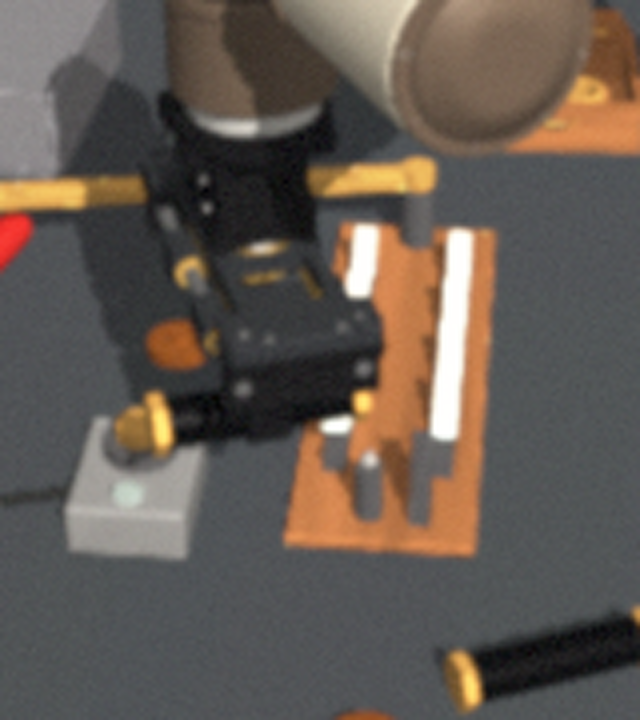

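Request:
{"api": "step_arm", "payload": {"moves": [[[0, 0.1, 0, -2, 0, -2.9, 10], [0, 0.2, 0, -4.3, 0, -6, 10], [0, 0.3, 0, -6.5, 0, -9.2, 10], [0, 0.386, 0, -8.7, 0, -12.4, 10], [0, 0.386, 0, -10.9, 0, -15.6, 10]]]}}

```text
time_s: 15.78
tcp_pos: [0.5392, 0.0084, 0.1448]
ee_rot: [[0.999, -0.004, -0.044], [0.044, -0.001, 0.999], [-0.005, -1.0, -0.001]]
wrist_force: [0.5, -0.0, -0.7]
gripper_width: 0.291
```

```bash
python3 -c "
from go import *
go((*rk(0,-.028),.1,2.7))"
```

```text
t 15.78 p [0.5392 0.0084 0.1448] yaw 2.53 w 25.3 F [ 0.5 -0.  -0.7]
(np.float64(0.52831898061987), np.float64(-0.07296891649893517), 0.1, 2.7) -> [0.001, -0.003, -0.005] [-1.42, 4.49, -8.08]
```

Request:
{"api": "step_arm", "payload": {"moves": [[[0, 0, 0, -0.6, 0, -3.5, 10], [0, 0, 0, -1.2, 0.5, -6.5, 10], [0, 0, 0, -1.4, 1.5, -7.8, 10], [0, 0, 0, -1.4, 3, -7.8, 10], [0, 0, 0, -1.4, 4.5, -7.8, 10]]]}}

```text
time_s: 16.2
tcp_pos: [0.5297, -0.0694, 0.0998]
ee_rot: [[0.999, -0.003, -0.044], [0.044, 0.0, 0.999], [-0.003, -1.0, 0.0]]
wrist_force: [-0.9, -0.1, -1.4]
gripper_width: 0.285
```

Request:
{"api": "step_arm", "payload": {"moves": [[[0, 0, 0, 0, 0, 0, 10], [0, 0, 0, 0, 0, 0, 10], [0, 0, 0, 0, 0, 0, 10], [0, 0, 0, 0, 0, 0, 10], [0, 0, 0, 0, 0, 0, 10]]]}}

```text
time_s: 16.62
tcp_pos: [0.5315, -0.068, 0.1027]
ee_rot: [[0.999, 0.001, -0.048], [0.048, 0.0, 0.999], [0.001, -1.0, 0.0]]
wrist_force: [-0.2, -1.0, -1.3]
gripper_width: 0.291
```

```bash
python3 -c "
from go import *
c=cap('side');save(c['bgr'],'s11.png',(230,130,360,290),4.5)
c=cap('top');save(c['bgr'],'t11.png',(190,170,390,280),4)
go((*rk(0,-.028),.042,2.7))"
```

```text
t 16.72 p [ 0.5314 -0.0681  0.1026] yaw 2.71 w 24.9 F [0.2 0.1 0.1]
(np.float64(0.52831898061987), np.float64(-0.07296891649893517), 0.042, 2.7) -> [-0.0, 0.0, 0.001] [-0.33, 6.06, -0.47]
```

View pics/s11.png

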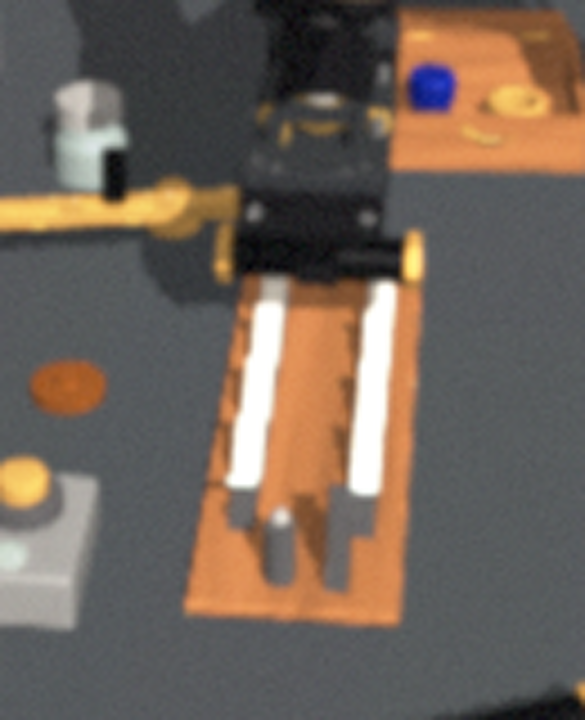

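View pics/t11.png

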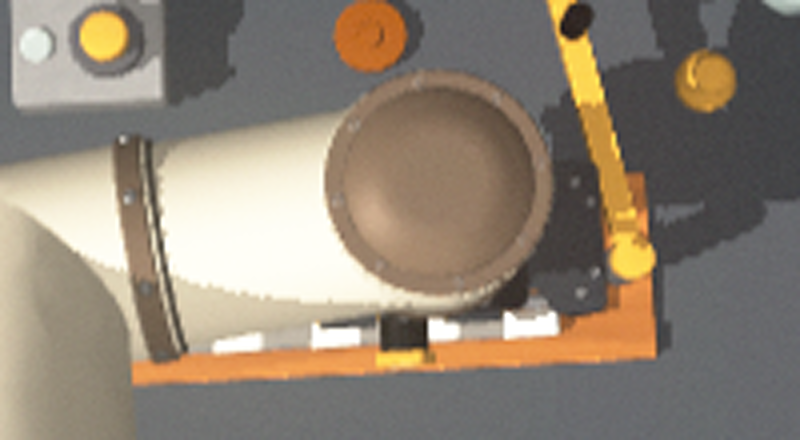

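Request:
{"api": "step_arm", "payload": {"moves": [[[0, 0, 0, -0.3, 1, -0.4, 10], [0, 0, 0, -0.3, 2.5, -0.4, 10], [0, 0, 0, -0.3, 4, -0.4, 10], [0, 0, 0, -0.3, 5.3, -0.4, 10], [0, 0, 0, -0.3, 5.7, -0.4, 10]]]}}

```text
time_s: 17.13
tcp_pos: [0.5271, -0.0726, 0.0436]
ee_rot: [[0.999, -0.003, -0.046], [0.046, -0.0, 0.999], [-0.003, -1.0, 0.0]]
wrist_force: [0.5, 0.5, -0.1]
gripper_width: 0.293
```

Request:
{"api": "step_arm", "payload": {"moves": [[[0, 0, 0, 0, 0, 0, 10], [0, 0, 0, 0, 0, 0, 10], [0, 0, 0, 0, 0, 0, 10], [0, 0, 0, 0, 0, 0, 10], [0, 0, 0, 0, 0, 0, 10]]]}}

```text
time_s: 17.55
tcp_pos: [0.5286, -0.0725, 0.0458]
ee_rot: [[0.999, 0.002, -0.047], [0.047, 0.0, 0.999], [0.002, -1.0, 0.0]]
wrist_force: [-0.4, 0.9, -0.5]
gripper_width: 0.29
```

Request:
{"api": "step_arm", "payload": {"moves": [[[0, 0, 0, 0, 0.3, 0, 10], [0, 0, 0, 0, 0.3, 0, 43], [0, 0, 0, 0, 0.3, 0, 43], [0, 0, 0, 0, 0.3, 0, 43], [0, 0, 0, 0, 0.3, 0, 43]]]}}

```text
time_s: 17.97
tcp_pos: [0.5283, -0.0725, 0.0421]
ee_rot: [[0.999, 0.0, -0.047], [0.047, 0.0, 0.999], [0.0, -1.0, -0.0]]
wrist_force: [-0.7, -0.5, 0.6]
gripper_width: 0.419
```

Request:
{"api": "step_arm", "payload": {"moves": [[[0, 0, 0, 0, 0.3, 0, 43], [0, 0, 0, 0, -2, 0, 43], [0, 0, 0, 0, -6, 0, 43], [0, 0, 0, 0, -9, 0, 43], [0, 0, 0, 0, -9, 0, 43]]]}}

```text
time_s: 18.38
tcp_pos: [0.5324, -0.0724, 0.1384]
ee_rot: [[0.999, 0.013, -0.049], [0.049, 0.0, 0.999], [0.013, -1.0, -0.001]]
wrist_force: [0.6, 0.6, 0.0]
gripper_width: 0.427
```

```bash
python3 -c "
from tubes import *
tubes()
c=cap('side');save(c['bgr'],'s12.png',(220,130,350,290),4.5)
go((.576,.366,.12,-14))"
```

```text
top px [105. 220.] c [0.5752 0.3655] yaw -13.9 len 0.105
side px [301. 206.] c [ 0.5316 -0.1025] yaw 1.4 len 0.105
side px [299. 205.] c [ 0.5375 -0.1098] yaw -82.0 len 0.105
side px [339. 294.] c [0.4118 0.2217] yaw 26.7 len 0.106
side px [250. 337.] c [0.5773 0.3665] yaw -13.8 len 0.106
t 18.53 p [ 0.5277 -0.0725  0.1318] yaw 2.66 w 37.2 F [-0.5 -0.7 -0.3]
(0.576, 0.366, 0.12, -14) -> [-0.0, 0.291, -0.0] [6.86, 1.2, 43.58]
```

View pics/s12.png

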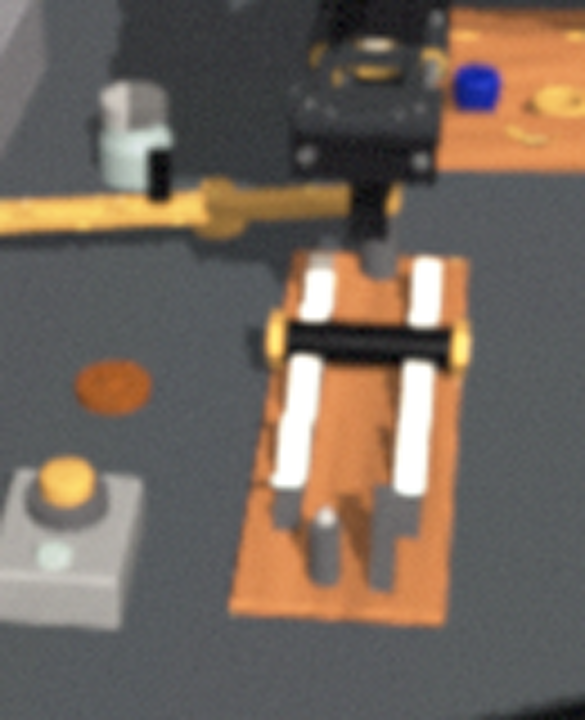

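Request:
{"api": "step_arm", "payload": {"moves": [[[0, 0.1, 0, 0.6, 0, 4, 60], [0, 0.2, 0, 1.2, 0, 8, 60], [0, 0.291, 0, 1.8, 0, 12, 60], [0, 0.291, 0, 2.5, 0, 16, 60], [0, 0.291, 0, 3.1, 0, 20, 60]]]}}

```text
time_s: 18.95
tcp_pos: [0.5487, 0.13, 0.1301]
ee_rot: [[0.97, -0.003, 0.242], [-0.242, -0.002, 0.97], [-0.003, -1.0, -0.002]]
wrist_force: [0.2, -0.5, -0.0]
gripper_width: 0.594
```

```bash
python3 -c "
from go import *
go((.576,.366,.12,-14))"
```

```text
t 18.95 p [0.5487 0.13   0.1301] yaw -14.03 w 51.6 F [ 0.2 -0.5 -0. ]
(0.576, 0.366, 0.12, -14) -> [0.002, -0.0, -0.003] [-3.07, 0.96, 23.56]
```

Request:
{"api": "step_arm", "payload": {"moves": [[[0, 0, 0, -0.5, 0, 4, 60], [0, 0, 0, -1, 0, 8, 60], [0, 0, 0, -1.5, 0.3, 12, 60], [0, 0, 0, -2, 0.6, 16, 60], [0, 0, 0, -2.6, 1, 20, 60]]]}}

```text
time_s: 19.37
tcp_pos: [0.5721, 0.3305, 0.1197]
ee_rot: [[0.97, -0.003, 0.242], [-0.242, -0.002, 0.97], [-0.002, -1.0, -0.003]]
wrist_force: [-0.3, 0.5, -0.3]
gripper_width: 0.601
```

Request:
{"api": "step_arm", "payload": {"moves": [[[0, 0, 0, -0.4, 0, 3.1, 60], [0, 0, 0, -0.4, 0, 3.1, 60], [0, 0, 0, -0.4, 0, 3.1, 60], [0, 0, 0, -0.4, 0, 3.1, 60], [0, 0, 0, -0.4, 0, 3.1, 60]]]}}

```text
time_s: 19.78
tcp_pos: [0.5761, 0.3586, 0.121]
ee_rot: [[0.97, -0.002, 0.243], [-0.243, -0.002, 0.97], [-0.001, -1.0, -0.002]]
wrist_force: [0.3, -0.3, 1.0]
gripper_width: 0.604
```

```bash
python3 -c "
from tubes import *
tubes()
go((.576,.366,.017,-14))"
```

```text
top px [164. 288.] c [0.4148 0.2219] yaw 27.6 len 0.106
side px [339. 294.] c [0.4115 0.2215] yaw 26.9 len 0.106
side px [250. 337.] c [0.5772 0.367 ] yaw -13.9 len 0.107
t 19.88 p [0.5765 0.3586 0.1219] yaw -14.08 w 52.1 F [0.3 0.3 0.1]
(0.576, 0.366, 0.017, -14) -> [0.001, -0.001, -0.0] [-0.23, 10.49, 0.71]
```

Request:
{"api": "step_arm", "payload": {"moves": [[[0, 0, 0, -0.2, 2, 0.7, 60], [0, 0, 0, -0.2, 5, 0.7, 60], [0, 0, 0, -0.2, 8, 0.7, 60], [0, 0, 0, -0.2, 10.2, 0.7, 60], [0, 0, 0, -0.2, 10.4, 0.7, 60]]]}}

```text
time_s: 20.3
tcp_pos: [0.5737, 0.364, 0.0131]
ee_rot: [[0.97, -0.007, 0.244], [-0.244, -0.006, 0.97], [-0.006, -1.0, -0.008]]
wrist_force: [-0.8, -1.8, -1.6]
gripper_width: 0.599
```

Request:
{"api": "step_arm", "payload": {"moves": [[[0, 0, 0, 0, 0, 0, 10], [0, 0, 0, 0, 0, 0, 10], [0, 0, 0, 0, 0, 0, 10], [0, 0, 0, 0, 0, 0, 10], [0, 0, 0, 0, 0, 0, 10]]]}}

```text
time_s: 20.72
tcp_pos: [0.5768, 0.3676, 0.0198]
ee_rot: [[0.97, 0.002, 0.242], [-0.242, 0.001, 0.97], [0.001, -1.0, 0.002]]
wrist_force: [-0.1, -1.5, 1.1]
gripper_width: 0.306
```

Request:
{"api": "step_arm", "payload": {"moves": [[[0, 0, 0, 0, 0, 0, 10], [0, 0, 0, 0, 0, 0, 10], [0, 0, 0, 0, -1, 0, 10], [0, 0, 0, 0, -2, 0, 10], [0, 0, 0, 0, -4, 0, 10]]]}}

```text
time_s: 21.13
tcp_pos: [0.575, 0.3665, 0.0565]
ee_rot: [[0.97, -0.004, 0.242], [-0.242, -0.003, 0.97], [-0.003, -1.0, -0.004]]
wrist_force: [-0.4, 0.2, -0.9]
gripper_width: 0.289
```

Request:
{"api": "step_arm", "payload": {"moves": [[[0, 0, 0, 0, -2, 0, 10], [0, 0, 0, 0, -5, 0, 10], [0, 0, 0, 0, -8, 0, 10], [0, 0, 0, 0, -9, 0, 10], [0, 0, 0, 0, -9, 0, 10]]]}}

```text
time_s: 21.55
tcp_pos: [0.5778, 0.3688, 0.1527]
ee_rot: [[0.97, 0.006, 0.241], [-0.241, 0.006, 0.97], [0.005, -1.0, 0.007]]
wrist_force: [0.3, 0.6, -0.8]
gripper_width: 0.294
```

```bash
python3 -c "
from tubes import *
tubes()
for y in (-.084,.028,.084): go((*rk(0,y),.14,2.7))
c=cap('side');save(c['bgr'],'s13.png',(180,180,360,360),4)"
```

```text
top px [ 82. 212.] c [0.5943 0.4217] yaw -13.9 len 0.119
top px [164. 288.] c [0.4148 0.2219] yaw 27.6 len 0.106
side px [247. 253.] c [0.633  0.1125] yaw 15.7 len 0.089
side px [240. 264.] c [0.6425 0.1536] yaw -40.8 len 0.089
side px [263. 284.] c [0.5789 0.2143] yaw -46.6 len 0.087
side px [339. 294.] c [0.4115 0.2216] yaw 27.1 len 0.106
t 21.65 p [0.5756 0.3672 0.1474] yaw -14.02 w 24.8 F [-0.1 -0.3 -1.7]
(np.float64(0.53095694185961), np.float64(-0.12890674949680547), 0.14, 2.7) -> [-0.0, -0.292, -0.001] [7.69, 0.74, -49.21]
t 21.65 p [0.5756 0.3672 0.1474] yaw -14.02 w 24.8 F [-0.1 -0.3 -1.7]
(np.float64(0.52568101938013), np.float64(-0.017031083501064838), 0.14, 2.7) -> [-0.0, -0.292, -0.001] [4.47, 0.74, -38.48]
t 21.65 p [0.5756 0.3672 0.1474] yaw -14.02 w 24.8 F [-0.1 -0.3 -1.7]
(np.float64(0.5230430581403901), np.float64(0.03890674949680549), 0.14, 2.7) -> [-0.0, -0.292, -0.001] [2.86, 0.74, -33.12]
```

View pics/s13.png

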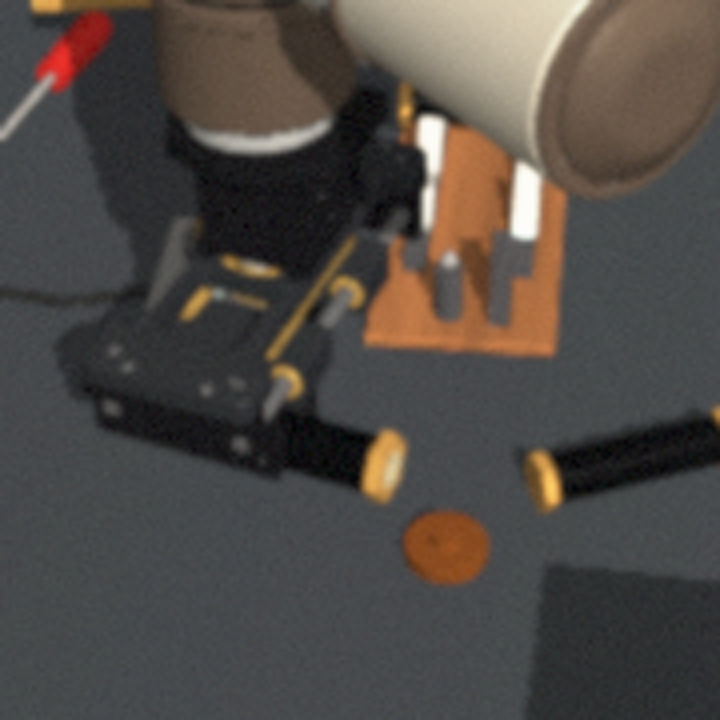

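```bash
python3 -c "
from go import *
c=cap('side')
p=np.array([.5756,.3672,.143]);d=np.array([.97,-.242,0])
for k in (-.056,0,.056): print((proj(c,[p+k*d])[0]-[180,180])*4)
go()"
```

```text
[386.18348378 464.52486124]
[271.71773932 431.9004738 ]
[161.369203   400.52736777]
t 21.75 p [0.5751 0.3666 0.1456] yaw -14.02 w 25.0 F [ 0.4 -0.7 -1.4]
```

Request:
{"api": "step_arm", "payload": {"moves": [[[0, -0.1, 0, 0.3, 0, -4, 10], [0, -0.2, 0, 0.6, 0, -8, 10], [0, -0.292, 0, 1, 0, -12, 10], [0, -0.292, 0, 1.4, 0, -16, 10], [0, -0.292, 0, 1.7, 0, -20, 10]]]}}

```text
time_s: 22.17
tcp_pos: [0.5429, 0.167, 0.146]
ee_rot: [[0.999, -0.003, -0.048], [0.048, -0.002, 0.999], [-0.003, -1.0, -0.002]]
wrist_force: [1.4, 0.2, -0.5]
gripper_width: 0.291
```

```bash
python3 -c "
from go import *
go((*rk(0,.084),.1,2.7))"
```

```text
t 22.17 p [0.5429 0.167  0.146 ] yaw 2.77 w 25.3 F [ 1.4  0.2 -0.5]
(np.float64(0.5230430581403901), np.float64(0.03890674949680549), 0.1, 2.7) -> [0.002, 0.001, -0.003] [-2.59, 4.63, -12.69]
```

Request:
{"api": "step_arm", "payload": {"moves": [[[0, 0, 0, -0.8, 0, -4, 10], [0, 0, 0, -1.6, 0, -8, 10], [0, 0, 0, -2.4, 1, -11.5, 10], [0, 0, 0, -2.4, 3, -12.3, 10], [0, 0, 0, -2.4, 4.5, -12.3, 10]]]}}

```text
time_s: 22.58
tcp_pos: [0.5243, 0.0421, 0.1009]
ee_rot: [[0.999, -0.004, -0.043], [0.043, -0.001, 0.999], [-0.004, -1.0, -0.001]]
wrist_force: [-0.3, 0.2, -1.5]
gripper_width: 0.288
```

Request:
{"api": "step_arm", "payload": {"moves": [[[0, 0, 0, 0, 0, 0, 10], [0, 0, 0, 0, 0, 0, 10], [0, 0, 0, 0, 0, 0, 10], [0, 0, 0, 0, 0, 0, 10], [0, 0, 0, 0, 0, 0, 10]]]}}

```text
time_s: 23.0
tcp_pos: [0.5269, 0.0459, 0.1037]
ee_rot: [[0.999, 0.001, -0.049], [0.049, 0.0, 0.999], [0.001, -1.0, 0.0]]
wrist_force: [-0.1, 0.9, -1.0]
gripper_width: 0.292
```

```bash
python3 -c "
from go import *
go((*rk(0,.084),.043,2.7))
c=cap('side');save(c['bgr'],'s14.png',(220,130,350,290),4.5)"
```

```text
t 23.0 p [0.5269 0.0459 0.1037] yaw 2.8 w 25.4 F [-0.1  0.9 -1. ]
(np.float64(0.5230430581403901), np.float64(0.03890674949680549), 0.043, 2.7) -> [-0.0, 0.002, 0.001] [-0.42, 6.07, -0.68]
```

View pics/s14.png

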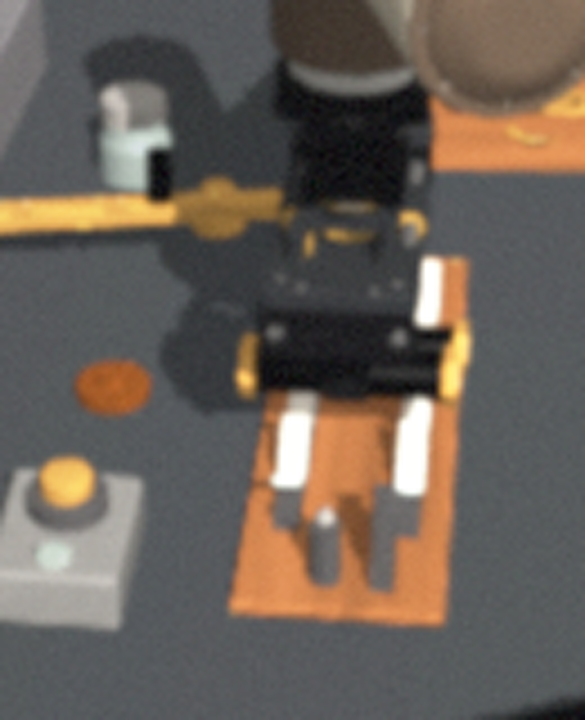

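Request:
{"api": "step_arm", "payload": {"moves": [[[0, 0, 0, -0.4, 1, -0.6, 10], [0, 0, 0, -0.4, 2.5, -0.6, 10], [0, 0, 0, -0.4, 4, -0.6, 10], [0, 0, 0, -0.4, 5.3, -0.6, 10], [0, 0, 0, -0.4, 5.8, -0.6, 10]]]}}

```text
time_s: 23.47
tcp_pos: [0.5218, 0.039, 0.0438]
ee_rot: [[0.999, -0.002, -0.048], [0.048, -0.001, 0.999], [-0.002, -1.0, -0.0]]
wrist_force: [-0.9, 0.5, -1.6]
gripper_width: 0.292
```

Request:
{"api": "step_arm", "payload": {"moves": [[[0, 0, 0, 0, 0, 0, 10], [0, 0, 0, 0, 0, 0, 10], [0, 0, 0, 0, 0, 0, 10], [0, 0, 0, 0, 0, 0, 10], [0, 0, 0, 0, 0, 0, 10]]]}}

```text
time_s: 23.88
tcp_pos: [0.5231, 0.0392, 0.0458]
ee_rot: [[0.999, 0.002, -0.048], [0.048, 0.001, 0.999], [0.002, -1.0, 0.0]]
wrist_force: [0.4, 1.0, -0.4]
gripper_width: 0.293
```

Request:
{"api": "step_arm", "payload": {"moves": [[[0, 0, 0, 0, 0.2, 0, 10], [0, 0, 0, 0, 0.2, 0, 43], [0, 0, 0, 0, 0.2, 0, 43], [0, 0, 0, 0, 0.2, 0, 43], [0, 0, 0, 0, 0.2, 0, 43]]]}}

```text
time_s: 24.3
tcp_pos: [0.5228, 0.039, 0.0432]
ee_rot: [[0.999, 0.0, -0.048], [0.048, 0.0, 0.999], [0.0, -1.0, 0.0]]
wrist_force: [-0.6, 1.4, -0.6]
gripper_width: 0.416
```

Request:
{"api": "step_arm", "payload": {"moves": [[[0, 0, 0, 0, 0.2, 0, 43], [0, 0, 0, 0, -2, 0, 43], [0, 0, 0, 0, -6, 0, 43], [0, 0, 0, 0, -10, 0, 43], [0, 0, 0, 0, -10, 0, 43]]]}}

```text
time_s: 24.72
tcp_pos: [0.5276, 0.0401, 0.1509]
ee_rot: [[0.999, 0.016, -0.05], [0.05, 0.003, 0.999], [0.016, -1.0, 0.002]]
wrist_force: [1.5, -0.4, 0.6]
gripper_width: 0.431
```

```bash
python3 -c "
from tubes import *
tubes()
c=cap('side');save(c['bgr'],'s15.png',(220,130,350,290),4.5)
go((.4135,.222,.12,27.3))"
```

```text
side px [301. 205.] c [ 0.5326 -0.1063] yaw 0.5 len 0.107
side px [298. 231.] c [0.525  0.0088] yaw 6.5 len 0.105
side px [339. 294.] c [0.4119 0.2215] yaw 26.9 len 0.106
t 24.87 p [0.5223 0.039  0.1431] yaw 2.71 w 37.7 F [-0.   0.5 -0.7]
(0.4135, 0.222, 0.12, 27.3) -> [-0.001, -0.429, 0.001] [-10.0, 2.32, 18.79]
```

View pics/s15.png

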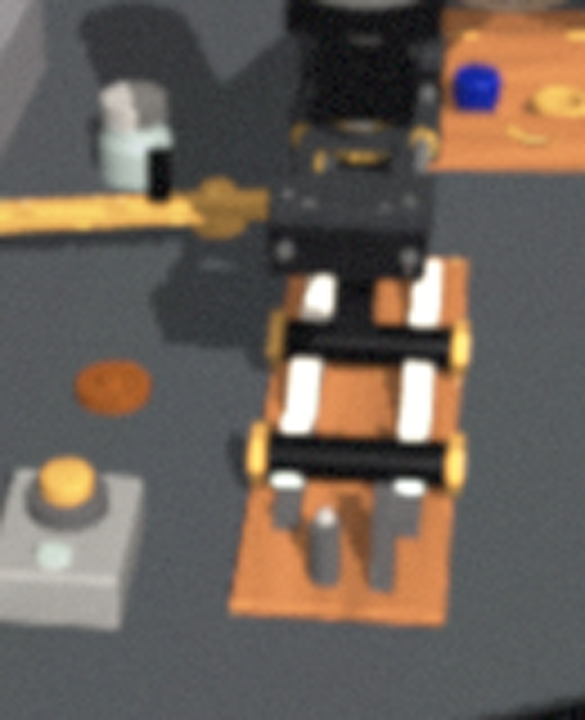

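Request:
{"api": "step_arm", "payload": {"moves": [[[0, -0.1, 0, -1.8, 0, 3.4, 60], [0, -0.2, 0, -3.6, 0, 6.8, 60], [0, -0.3, 0, -5.4, 0, 10.2, 60], [0, -0.4, 0, -7.2, 0.5, 13.5, 60], [0, -0.429, 0, -9, 1.5, 16.8, 60]]]}}

```text
time_s: 25.28
tcp_pos: [0.4234, 0.2034, 0.1272]
ee_rot: [[0.887, -0.001, -0.462], [0.462, -0.001, 0.887], [-0.001, -1.0, -0.0]]
wrist_force: [0.8, 1.3, 1.0]
gripper_width: 0.59
```

```bash
python3 -c "
from go import *
go((.4135,.222,.12,27.3))"
```

```text
t 25.28 p [0.4234 0.2034 0.1272] yaw 27.52 w 51.3 F [0.8 1.3 1. ]
(0.4135, 0.222, 0.12, 27.3) -> [0.0, 0.004, -0.001] [-0.02, 0.72, 2.11]
```

Request:
{"api": "step_arm", "payload": {"moves": [[[0, 0, 0, 0, 0.7, 2, 60], [0, 0, 0, 0, 0.7, 2, 60], [0, 0, 0, 0, 0.7, 2, 60], [0, 0, 0, 0, 0.7, 2, 60], [0, 0, 0, 0, 0.7, 2, 60]]]}}

```text
time_s: 25.7
tcp_pos: [0.4157, 0.2194, 0.1206]
ee_rot: [[0.889, -0.001, -0.458], [0.458, -0.001, 0.889], [-0.001, -1.0, -0.0]]
wrist_force: [0.2, -0.1, -0.3]
gripper_width: 0.596
```

```bash
python3 -c "
from tubes import *
tubes()
go((.4135,.222,.018,27.3))"
```

```text
side px [299. 231.] c [0.5245 0.0091] yaw 4.7 len 0.107
side px [339. 294.] c [0.4118 0.2212] yaw 26.9 len 0.106
t 25.8 p [0.4159 0.2194 0.1209] yaw 27.21 w 52.5 F [ 0.5 -0.4 -0.1]
(0.4135, 0.222, 0.018, 27.3) -> [0.0, -0.002, -0.0] [-0.09, 10.29, 0.34]
```

Request:
{"api": "step_arm", "payload": {"moves": [[[0, 0, 0, -0.1, 2, 0.3, 60], [0, 0, 0, -0.1, 5, 0.3, 60], [0, 0, 0, -0.1, 8, 0.3, 60], [0, 0, 0, -0.1, 10.1, 0.3, 60], [0, 0, 0, -0.1, 10.3, 0.3, 60]]]}}

```text
time_s: 26.22
tcp_pos: [0.4117, 0.2198, 0.0149]
ee_rot: [[0.89, -0.005, -0.457], [0.457, -0.005, 0.89], [-0.007, -1.0, -0.002]]
wrist_force: [0.2, 0.1, 0.6]
gripper_width: 0.598
```

Request:
{"api": "step_arm", "payload": {"moves": [[[0, 0, 0, 0, 0, 0, 10], [0, 0, 0, 0, 0, 0, 10], [0, 0, 0, 0, 0, 0, 10], [0, 0, 0, 0, 0, 0, 10], [0, 0, 0, 0, 0, 0, 10]]]}}

```text
time_s: 26.63
tcp_pos: [0.4138, 0.2229, 0.0193]
ee_rot: [[0.888, 0.002, -0.459], [0.459, 0.002, 0.888], [0.002, -1.0, 0.001]]
wrist_force: [1.5, 0.3, 0.3]
gripper_width: 0.308
```

Request:
{"api": "step_arm", "payload": {"moves": [[[0, 0, 0, 0, 0, 0, 10], [0, 0, 0, 0, 0, 0, 10], [0, 0, 0, 0, -1, 0, 10], [0, 0, 0, 0, -2, 0, 10], [0, 0, 0, 0, -4, 0, 10]]]}}

```text
time_s: 27.05
tcp_pos: [0.412, 0.2214, 0.0571]
ee_rot: [[0.889, -0.003, -0.458], [0.458, -0.003, 0.889], [-0.004, -1.0, -0.001]]
wrist_force: [-0.4, 1.1, -0.4]
gripper_width: 0.286
```

Request:
{"api": "step_arm", "payload": {"moves": [[[0, 0, 0, 0, -2, 0, 10], [0, 0, 0, 0, -5, 0, 10], [0, 0, 0, 0, -8, 0, 10], [0, 0, 0, 0, -9, 0, 10], [0, 0, 0, 0, -9, 0, 10]]]}}

```text
time_s: 27.47
tcp_pos: [0.4145, 0.2238, 0.1511]
ee_rot: [[0.888, 0.005, -0.459], [0.459, 0.005, 0.888], [0.007, -1.0, 0.002]]
wrist_force: [0.1, -0.2, -1.2]
gripper_width: 0.286
```

```bash
python3 -c "
from tubes import *
go((*rk(0,.028),.13,2.7),(*rk(0,-.084),.13,2.7))
c=cap('side');save(c['bgr'],'s16.png',(250,160,400,330),4)
save(cap('top')['bgr'],'t16.png')"
```

```text
t 27.47 p [0.4145 0.2238 0.1511] yaw 27.34 w 24.9 F [ 0.1 -0.2 -1.2]
(np.float64(0.52568101938013), np.float64(-0.017031083501064838), 0.13, 2.7) -> [-0.004, 0.43, 0.006] [-1.2, 2.04, -26.51]
(np.float64(0.53095694185961), np.float64(-0.12890674949680547), 0.13, 2.7) -> [-0.004, 0.43, 0.006] [-5.87, 1.98, -36.69]
```

View pics/s16.png

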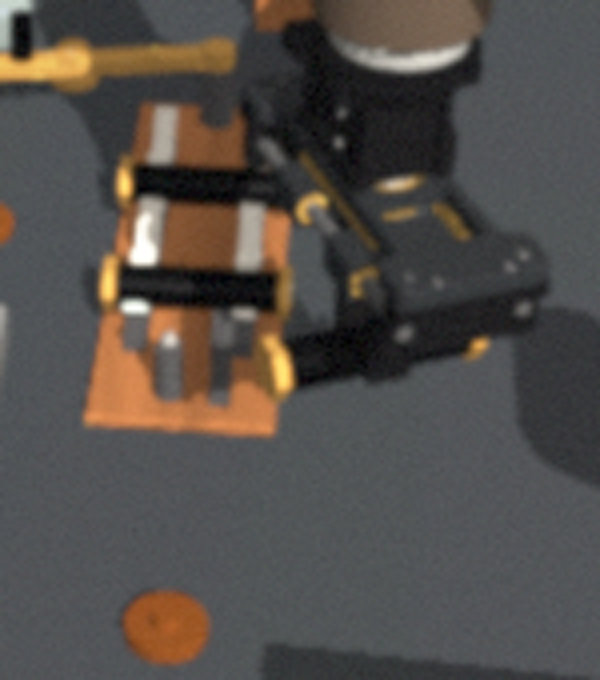

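View pics/t16.png

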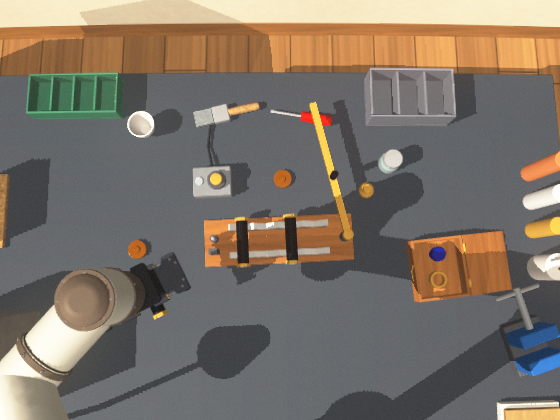

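Request:
{"api": "step_arm", "payload": {"moves": [[[0, 0.1, 0, -0.6, 0, -4, 10], [0, 0.2, 0, -1.2, 0, -8, 10], [0, 0.3, 0, -1.9, 0, -12, 10], [0, 0.4, 0, -2.5, 0, -16, 10], [0, 0.43, 0, -3.2, 0, -20, 10]]]}}

```text
time_s: 27.98
tcp_pos: [0.4756, 0.0281, 0.1461]
ee_rot: [[0.999, -0.004, -0.043], [0.043, -0.001, 0.999], [-0.004, -1.0, -0.001]]
wrist_force: [1.0, 0.8, -0.2]
gripper_width: 0.293
```

```bash
python3 -c "
from go import *
go((*rk(0,-.084),.12,2.7))"
```

```text
t 27.98 p [0.4756 0.0281 0.1461] yaw 2.49 w 25.5 F [ 1.   0.8 -0.2]
(np.float64(0.53095694185961), np.float64(-0.12890674949680547), 0.12, 2.7) -> [0.001, -0.004, -0.004] [4.85, 2.61, -15.93]
```

Request:
{"api": "step_arm", "payload": {"moves": [[[0, 0, 0, 1.2, 0, -3.9, 10], [0, 0, 0, 2.4, 0, -7.8, 10], [0, 0, 0, 3.6, 0, -11.7, 10], [0, 0, 0, 4.7, 0, -15.2, 10], [0, 0, 0, 4.8, 2, -15.5, 10]]]}}

```text
time_s: 28.4
tcp_pos: [0.5351, -0.1274, 0.1288]
ee_rot: [[0.999, 0.005, -0.043], [0.043, -0.002, 0.999], [0.005, -1.0, -0.002]]
wrist_force: [0.8, 0.3, -0.8]
gripper_width: 0.291
```

Request:
{"api": "step_arm", "payload": {"moves": [[[0, 0, 0, 0, 2, 0, 10], [0, 0, 0, 0, 2, 0, 10], [0, 0, 0, 0, 2, 0, 10], [0, 0, 0, 0, 2, 0, 10], [0, 0, 0, 0, 2, 0, 10]]]}}

```text
time_s: 28.82
tcp_pos: [0.5323, -0.122, 0.1088]
ee_rot: [[0.999, 0.001, -0.048], [0.048, -0.0, 0.999], [0.001, -1.0, -0.0]]
wrist_force: [0.2, 0.2, -1.1]
gripper_width: 0.293
```

```bash
python3 -c "
from go import *
go((*rk(0,-.084),.0445,2.7))
c=cap('side');save(c['bgr'],'s17.png',(220,130,350,290),4.5)"
```

```text
t 28.82 p [ 0.5323 -0.122   0.1088] yaw 2.76 w 25.5 F [ 0.2  0.2 -1.1]
(np.float64(0.53095694185961), np.float64(-0.12890674949680547), 0.0445, 2.7) -> [0.0, 0.001, 0.001] [-0.18, 6.43, -0.68]
```

View pics/s17.png

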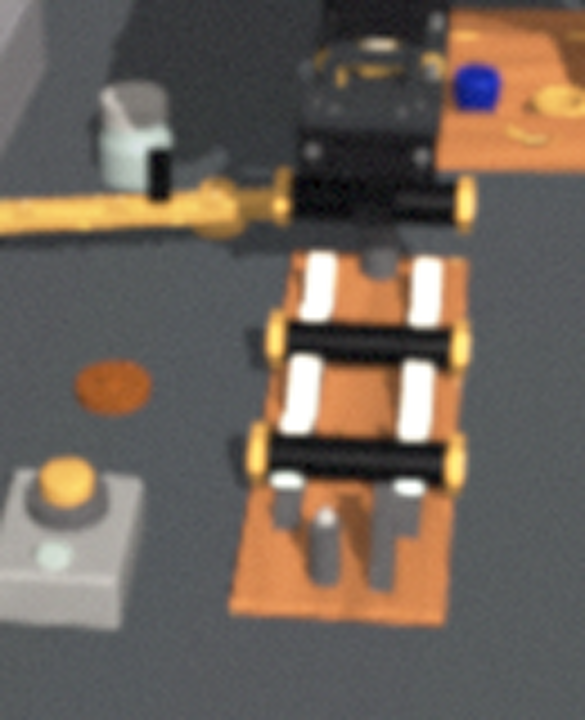

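Request:
{"api": "step_arm", "payload": {"moves": [[[0, 0, 0, -0.2, 1, -0.6, 10], [0, 0, 0, -0.2, 2.5, -0.6, 10], [0, 0, 0, -0.2, 4.5, -0.6, 10], [0, 0, 0, -0.2, 5.8, -0.6, 10], [0, 0, 0, -0.2, 6.3, -0.6, 10]]]}}

```text
time_s: 29.28
tcp_pos: [0.5285, -0.1286, 0.0431]
ee_rot: [[0.999, -0.003, -0.047], [0.047, 0.0, 0.999], [-0.003, -1.0, 0.0]]
wrist_force: [-0.3, -0.4, -0.4]
gripper_width: 0.291
```

Request:
{"api": "step_arm", "payload": {"moves": [[[0, 0, 0, 0, 0, 0, 10], [0, 0, 0, 0, 0, 0, 10], [0, 0, 0, 0, 0, 0, 10], [0, 0, 0, 0, 0, 0, 10], [0, 0, 0, 0, 0, 0, 10]]]}}

```text
time_s: 29.7
tcp_pos: [0.5306, -0.1285, 0.0459]
ee_rot: [[0.999, 0.002, -0.047], [0.047, 0.0, 0.999], [0.002, -1.0, -0.0]]
wrist_force: [0.6, -0.0, -0.3]
gripper_width: 0.287
```

Request:
{"api": "step_arm", "payload": {"moves": [[[0, 0, 0, 0, 0.2, 0, 10], [0, 0, 0, 0, 0.2, 0, 43], [0, 0, 0, 0, 0.2, 0, 43], [0, 0, 0, 0, 0.2, 0, 43], [0, 0, 0, 0, 0.2, 0, 43]]]}}

```text
time_s: 30.12
tcp_pos: [0.5302, -0.1286, 0.0432]
ee_rot: [[0.999, 0.0, -0.047], [0.047, -0.0, 0.999], [0.0, -1.0, -0.0]]
wrist_force: [0.4, -0.5, -0.0]
gripper_width: 0.417
```

Request:
{"api": "step_arm", "payload": {"moves": [[[0, 0, 0, 0, 0.2, 0, 43], [0, 0, 0, 0, -2, 0, 43], [0, 0, 0, 0, -6, 0, 43], [0, 0, 0, 0, -10, 0, 43], [0, 0, 0, 0, -13, 0, 43]]]}}

```text
time_s: 30.53
tcp_pos: [0.5308, -0.1288, 0.1761]
ee_rot: [[0.999, 0.003, -0.047], [0.047, -0.001, 0.999], [0.003, -1.0, -0.001]]
wrist_force: [1.6, 0.4, 0.3]
gripper_width: 0.432
```

Request:
{"api": "step_arm", "payload": {"moves": [[[0, 0, 0, -3, 0, 0, 43], [0, 0, 0, -7, 0, 0, 43], [0, 0, 0, -11, 0, 0, 43], [0, 0, 0, -13, 0, 0, 43], [0, 0, 0, -13, 0, 0, 43]]]}}

```text
time_s: 30.95
tcp_pos: [0.3954, -0.1348, 0.1728]
ee_rot: [[0.999, -0.002, -0.046], [0.046, 0.001, 0.999], [-0.002, -1.0, 0.001]]
wrist_force: [-0.1, 0.2, -0.3]
gripper_width: 0.429
```

```bash
python3 -c "
from tubes import *
go()
c=cap('side');save(c['bgr'],'s18.png',(180,130,350,290),4)
c=cap('top');save(c['bgr'],'t18.png',(190,90,390,280),4)"
```

```text
t 30.95 p [ 0.3954 -0.1348  0.1728] yaw 2.61 w 37.4 F [-0.1  0.2 -0.3]
```

View pics/s18.png

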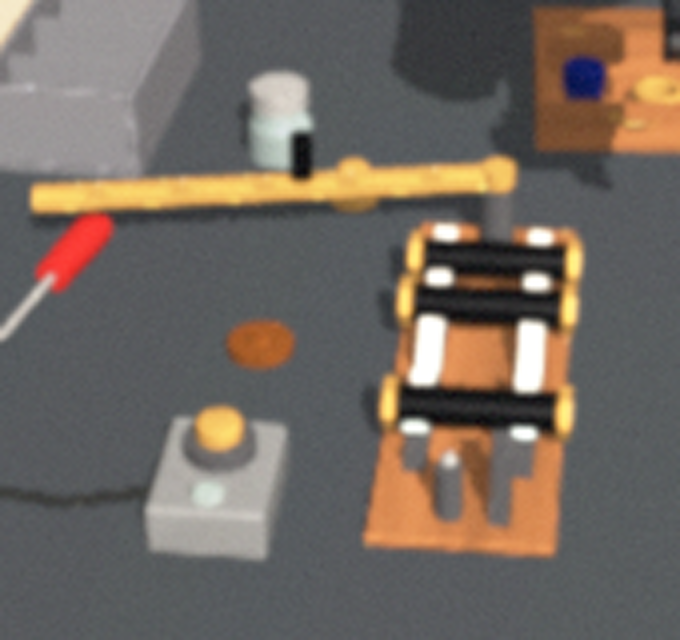

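View pics/t18.png

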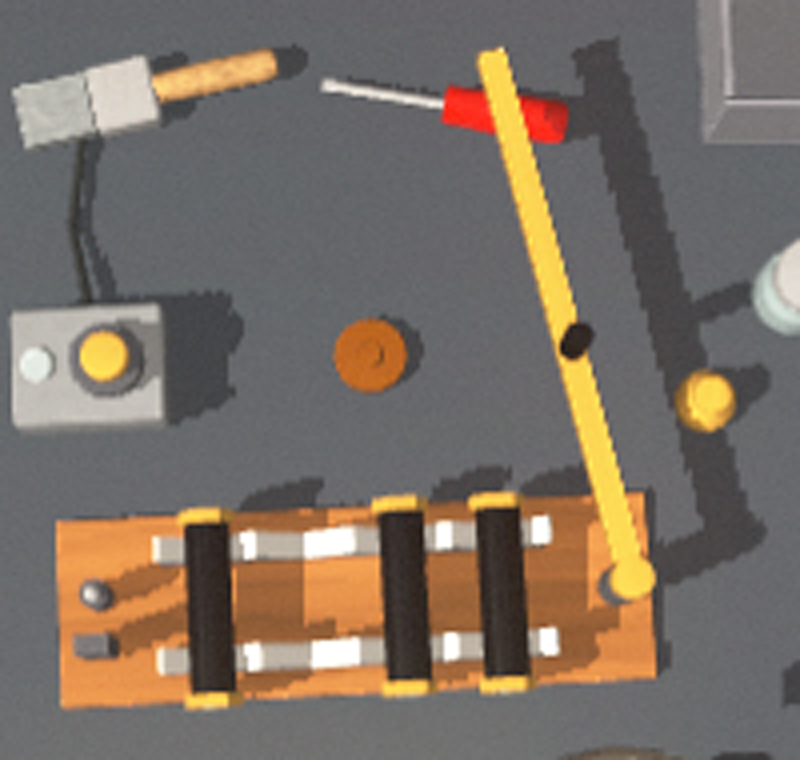

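```bash
cat > keep.py <<'E'
from go import *
H=rk(0,-.155)
def P(q): 
    a=np.radians(92.7)-q; return H+.135*np.array([np.cos(a),np.sin(a)])
E
python3 -c "
from keep import *
print(H,P(1.378),P(0)); print(r.sense()['joints'].round(1))
go((*P(1.378),.17,50),(*P(1.378),.12,50))"
```

```text
[ 0.5343015  -0.19982793] [ 0.66543469 -0.16774854] [ 0.52794213 -0.0649778 ]
[  3.6   5.4 -31.6   0.  -52.9 -91. ]
t 31.05 p [ 0.4001 -0.1348  0.1736] yaw 2.69 w 37.5 F [ 0.5 -0.5  0.5]
(np.float64(0.6654346862854104), np.float64(-0.16774853820096275), 0.17, 50) -> [0.001, -0.826, 0.002] [26.35, 0.41, -4.54]
(np.float64(0.6654346862854104), np.float64(-0.16774853820096275), 0.12, 50) -> [0.001, -0.826, 0.002] [26.34, 5.41, -4.54]
```

Request:
{"api": "step_arm", "payload": {"moves": [[[0, -0.12, 0, 3.8, 0, -0.7, 60], [0, -0.24, 0, 7.6, 0, -1.4, 60], [0, -0.36, 0, 11.4, 0, -2.1, 60], [0, -0.48, 0, 15.2, 0, -2.8, 60], [0, -0.6, 0, 19, 0, -3.4, 60]]]}}

```text
time_s: 31.47
tcp_pos: [0.5947, -0.1602, 0.1723]
ee_rot: [[0.794, 0.0, -0.607], [0.607, -0.0, 0.794], [-0.0, -1.0, -0.0]]
wrist_force: [0.7, 0.7, 0.8]
gripper_width: 0.589
```

```bash
python3 -c "
from keep import *
go((*P(1.378),.14,50))"
```

```text
t 31.47 p [ 0.5947 -0.1602  0.1723] yaw 37.41 w 51.2 F [0.7 0.7 0.8]
(np.float64(0.6654346862854104), np.float64(-0.16774853820096275), 0.14, 50) -> [0.0, -0.22, -0.0] [5.16, 3.23, -4.9]
```

Request:
{"api": "step_arm", "payload": {"moves": [[[0, -0.11, 0, 2.5, 0, -2.4, 60], [0, -0.22, 0, 5, 1, -4.7, 60], [0, -0.22, 0, 5, 3, -4.7, 60], [0, -0.22, 0, 5, 3.2, -4.7, 60], [0, -0.22, 0, 5, 3.2, -4.7, 60]]]}}

```text
time_s: 31.88
tcp_pos: [0.6592, -0.167, 0.1379]
ee_rot: [[0.648, -0.006, -0.762], [0.762, 0.0, 0.648], [-0.003, -1.0, 0.005]]
wrist_force: [-0.2, -0.7, 0.5]
gripper_width: 0.602
```

```bash
python3 -c "
from keep import *
c=cap('side');save(c['bgr'],'s19.png',(180,100,350,250),4)
go((*P(1.378),.088,50))"
```

```text
t 31.93 p [ 0.6596 -0.1672  0.14  ] yaw 49.66 w 51.8 F [ 0.2 -0.1  0.4]
(np.float64(0.6654346862854104), np.float64(-0.16774853820096275), 0.088, 50) -> [-0.002, -0.006, -0.002] [0.35, 5.2, -0.49]
```

View pics/s19.png

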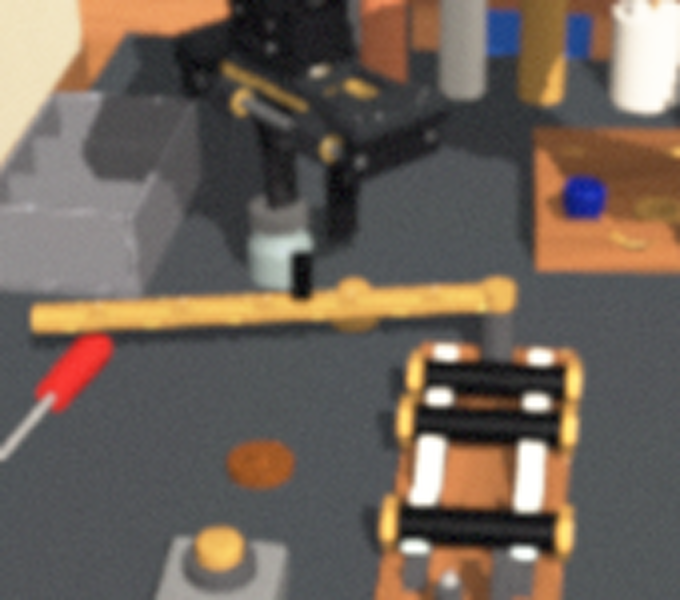

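Request:
{"api": "step_arm", "payload": {"moves": [[[0, 0, 0, 0.3, 0, -0.4, 60], [0, 0, 0, 0.3, 2, -0.4, 60], [0, 0, 0, 0.3, 4, -0.4, 60], [0, 0, 0, 0.3, 4.9, -0.4, 60], [0, 0, 0, 0.3, 4.9, -0.4, 60]]]}}

```text
time_s: 32.35
tcp_pos: [0.6636, -0.1673, 0.0908]
ee_rot: [[0.647, -0.003, -0.762], [0.762, 0.0, 0.647], [-0.002, -1.0, 0.003]]
wrist_force: [-0.3, 1.0, -0.2]
gripper_width: 0.599
```

Request:
{"api": "step_arm", "payload": {"moves": [[[0, 0, 0, 0, 0, 0, 40], [0, 0, 0, 0, 0, 0, 40], [0, 0, 0, 0, 0, 0, 40], [0, 0, 0, 0, 0, 0, 30], [0, 0, 0, 0, 0, 0, 30]]]}}

```text
time_s: 32.77
tcp_pos: [0.6652, -0.1674, 0.093]
ee_rot: [[0.647, 0.002, -0.762], [0.762, -0.0, 0.647], [0.001, -1.0, -0.001]]
wrist_force: [0.4, 0.6, 0.3]
gripper_width: 0.349
```

```bash
python3 -c "
from keep import *
c=cap('side');save(c['bgr'],'s20.png',(180,100,350,250),4)
c=cap('top');save(c['bgr'],'t20.png',(290,90,410,250),4)
go((*P(1.378),.088,50))"
```

```text
t 32.87 p [ 0.665  -0.1674  0.0925] yaw 49.66 w 27.8 F [-0.5  0.6  0.2]
(np.float64(0.6654346862854104), np.float64(-0.16774853820096275), 0.088, 50) -> [0.001, -0.006, 0.0] [0.01, 0.45, -0.05]
```

View pics/s20.png

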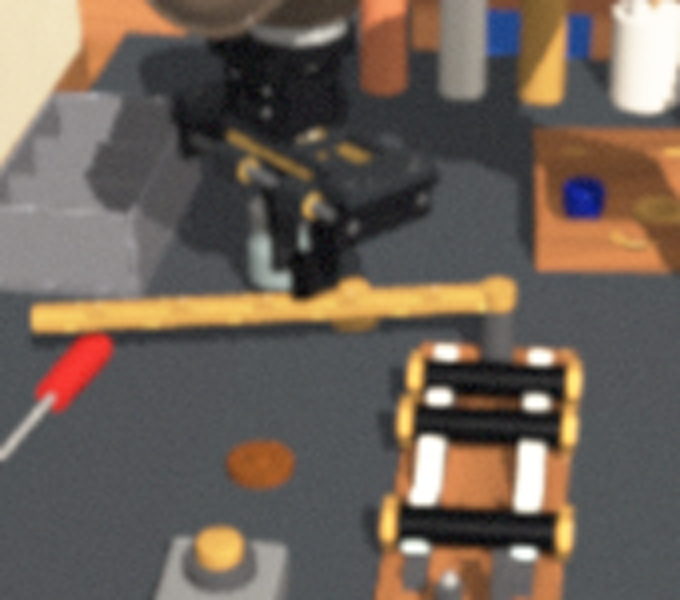

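Request:
{"api": "step_arm", "payload": {"moves": [[[0, 0, 0, 0, 0.4, 0, 30], [0, 0, 0, 0, 0.4, 0, 15], [0, 0, 0, 0, 0.4, 0, 5], [0, 0, 0, 0, 0.4, 0, 5], [0, 0, 0, 0, 0.4, 0, 5]]]}}

```text
time_s: 33.28
tcp_pos: [0.6654, -0.1674, 0.0879]
ee_rot: [[0.647, 0.001, -0.762], [0.762, -0.0, 0.647], [0.001, -1.0, -0.001]]
wrist_force: [2.8, -1.0, -1.6]
gripper_width: 0.176
```

```bash
python3 -c "
from keep import *
go()
s=r.sense();R=Rt(50)
p=np.r_[P(1.378),.088]
for q in np.arange(1.3,-.03,-.1).tolist()+[0]:
  print(round(q,2),(R.T@(np.r_[P(q),.088]-p)*100).round(1).tolist())"
```

```text
t 33.28 p [ 0.6654 -0.1674  0.0879] yaw 49.67 w 15.3 F [ 2.8 -1.  -1.6]
1.3 [0.6, 0.0, 0.9]
1.2 [1.2, 0.0, 2.1]
1.1 [1.8, 0.0, 3.3]
1.0 [2.2, 0.0, 4.6]
0.9 [2.5, 0.0, 5.9]
0.8 [2.6, 0.0, 7.2]
0.7 [2.6, 0.0, 8.6]
0.6 [2.5, 0.0, 9.9]
0.5 [2.2, 0.0, 11.3]
0.4 [1.8, 0.0, 12.6]
0.3 [1.3, 0.0, 13.8]
0.2 [0.7, 0.0, 15.0]
0.1 [-0.1, 0.0, 16.1]
-0.0 [-1.0, 0.0, 17.1]
0 [-1.0, 0.0, 17.1]
```

Request:
{"api": "step_arm", "payload": {"moves": [[[0, 0, 0, 0.6, 0, 0.9, 5], [0, 0, 0, 1.2, 0, 2.1, 5], [0, 0, 0, 1.8, 0, 3.3, 5], [0, 0, 0, 2.2, 0, 4.6, 5], [0, 0, 0, 2.2, 0, 4.6, 5]]]}}

```text
time_s: 33.7
tcp_pos: [0.6444, -0.1186, 0.0879]
ee_rot: [[0.645, 0.002, -0.764], [0.764, 0.001, 0.645], [0.002, -1.0, -0.001]]
wrist_force: [4.7, 1.4, -4.6]
gripper_width: 0.177
```

```bash
python3 -c "
from keep import *
go((*P(1.0),.088,49.67),(*P(.5),.088,50))"
```

```text
t 33.7 p [ 0.6444 -0.1186  0.0879] yaw 49.81 w 15.4 F [ 4.7  1.4 -4.6]
(np.float64(0.6443379914459869), np.float64(-0.12161686669944076), 0.088, 49.67) -> [0.001, 0.003, 0.002] [-0.24, -0.01, -0.19]
(np.float64(0.5933712246029652), np.float64(-0.07843696053158321), 0.088, 50) -> [0.001, -0.003, 0.002] [-0.22, -0.01, 6.49]
```

Request:
{"api": "step_arm", "payload": {"moves": [[[0, 0, 0, 0.3, 0, 1.3, 5], [0, 0, 0, 0.4, 0, 2.6, 5], [0, 0, 0, 0.4, 0, 4, 5], [0, 0, 0, 0.3, 0, 5.3, 5], [0, 0, 0, 0, 0, 6.7, 5]]]}}

```text
time_s: 34.12
tcp_pos: [0.5947, -0.0767, 0.0882]
ee_rot: [[0.646, 0.004, -0.763], [0.763, 0.0, 0.646], [0.003, -1.0, -0.003]]
wrist_force: [5.0, 0.1, -2.0]
gripper_width: 0.173
```

```bash
python3 -c "
from keep import *
go(*[(*P(q),.088,49.67) for q in (.5,.4,.3,.2,.1,0,-.03)])"
```

```text
t 34.12 p [ 0.5947 -0.0767  0.0882] yaw 49.77 w 15.1 F [ 5.   0.1 -2. ]
(np.float64(0.5933712246029652), np.float64(-0.07843696053158321), 0.088, 49.67) -> [0.003, 0.002, 0.003] [-0.22, 0.02, -0.02]
(np.float64(0.5809572467271665), np.float64(-0.07314627731340215), 0.088, 49.67) -> [0.003, 0.002, 0.003] [-0.61, 0.02, 1.27]
(np.float64(0.5680771000510105), np.float64(-0.0691213552996646), 0.088, 49.67) -> [0.003, 0.002, 0.003] [-1.14, 0.01, 2.52]
(np.float64(0.554859478742475), np.float64(-0.06640241018066942), 0.088, 49.67) -> [0.003, 0.002, 0.003] [-1.78, 0.01, 3.7]
(np.float64(0.54143644890451), np.float64(-0.06501660875728188), 0.088, 49.67) -> [0.003, 0.002, 0.003] [-2.55, 0.0, 4.82]
(np.float64(0.5279421290141929), np.float64(-0.0649777974992394), 0.088, 49.67) -> [0.003, 0.002, 0.003] [-3.41, -0.0, 5.85]
(np.float64(0.5239000933211476), np.float64(-0.06522922801758088), 0.088, 49.67) -> [0.003, 0.002, 0.003] [-3.69, -0.01, 6.14]
```

Request:
{"api": "step_arm", "payload": {"moves": [[[0, 0, 0, -0.5, 0, 1.3, 5], [0, 0, 0, -1, 0, 2.5, 5], [0, 0, 0, -1.7, 0, 3.7, 5], [0, 0, 0, -2.4, 0, 4.8, 5], [0, 0, 0, -2.4, 0, 4.8, 5]]]}}

```text
time_s: 34.53
tcp_pos: [0.5395, -0.0642, 0.0887]
ee_rot: [[0.646, -0.0, -0.763], [0.763, 0.001, 0.646], [0.0, -1.0, 0.0]]
wrist_force: [0.8, 3.5, -1.7]
gripper_width: 0.174
```

```bash
python3 -c "
from keep import *
go(*[(*P(q),.088,49.67) for q in (.1,0,-.03,-.06)])"
```

```text
t 34.53 p [ 0.5395 -0.0642  0.0887] yaw 49.72 w 15.1 F [ 0.8  3.5 -1.7]
(np.float64(0.54143644890451), np.float64(-0.06501660875728188), 0.088, 49.67) -> [-0.0, 0.001, 0.0] [0.07, 0.07, -0.2]
(np.float64(0.5279421290141929), np.float64(-0.0649777974992394), 0.088, 49.67) -> [-0.0, 0.001, 0.0] [-0.8, 0.07, 0.83]
(np.float64(0.5239000933211476), np.float64(-0.06522922801758088), 0.088, 49.67) -> [-0.0, 0.001, 0.0] [-1.08, 0.07, 1.12]
(np.float64(0.5198674181919135), np.float64(-0.06560178828312385), 0.088, 49.67) -> [-0.0, 0.001, 0.0] [-1.37, 0.07, 1.41]
```

Now the last stretch past the detent, with a small overshoot against the stop.

Request:
{"api": "step_arm", "payload": {"moves": [[[0, 0, 0, -0.3, 0, 0.3, 5], [0, 0, 0, -0.6, 0, 0.6, 5], [0, 0, 0, -0.8, 0, 0.8, 5], [0, 0, 0, -1, 0, 1, 5], [0, 0, 0, -1, 0, 1, 5]]]}}

```text
time_s: 34.95
tcp_pos: [0.5304, -0.0648, 0.0888]
ee_rot: [[0.647, 0.008, -0.763], [0.763, 0.002, 0.647], [0.006, -1.0, -0.005]]
wrist_force: [5.5, 5.5, -3.3]
gripper_width: 0.174
```

```bash
python3 -c "
from keep import *
go(*[(*P(q),.088,49.67) for q in (0,-.03,-.06)])"
```

```text
t 34.95 p [ 0.5304 -0.0648  0.0888] yaw 49.71 w 15.1 F [ 5.5  5.5 -3.3]
(np.float64(0.5279421290141929), np.float64(-0.0649777974992394), 0.088, 49.67) -> [0.005, 0.001, 0.006] [-0.17, 0.08, 0.18]
(np.float64(0.5239000933211476), np.float64(-0.06522922801758088), 0.088, 49.67) -> [0.005, 0.001, 0.006] [-0.45, 0.08, 0.47]
(np.float64(0.5198674181919135), np.float64(-0.06560178828312385), 0.088, 49.67) -> [0.005, 0.001, 0.006] [-0.74, 0.07, 0.75]
```

Request:
{"api": "step_arm", "payload": {"moves": [[[0, 0, 0, -0.2, 0, 0.1, 5], [0, 0, 0, -0.3, 0, 0.3, 5], [0, 0, 0, -0.5, 0, 0.4, 5], [0, 0, 0, -0.5, 0, 0.4, 5], [0, 0, 0, -0.5, 0, 0.4, 5]]]}}

```text
time_s: 35.37
tcp_pos: [0.5302, -0.0649, 0.089]
ee_rot: [[0.646, 0.02, -0.763], [0.764, 0.003, 0.646], [0.016, -1.0, -0.013]]
wrist_force: [17.6, 5.0, -14.6]
gripper_width: 0.173
```

```bash
python3 -c "
from keep import *
c=cap('side');save(c['bgr'],'s21.png',(180,130,350,290),4)
go((*P(0),.088,49.67))"
```

```text
t 35.42 p [ 0.5302 -0.0649  0.089 ] yaw 49.78 w 15.3 F [ 18.2   5.4 -15.1]
(np.float64(0.5279421290141929), np.float64(-0.0649777974992394), 0.088, 49.67) -> [0.013, 0.002, 0.016] [-0.15, 0.09, 0.17]
```

View pics/s21.png

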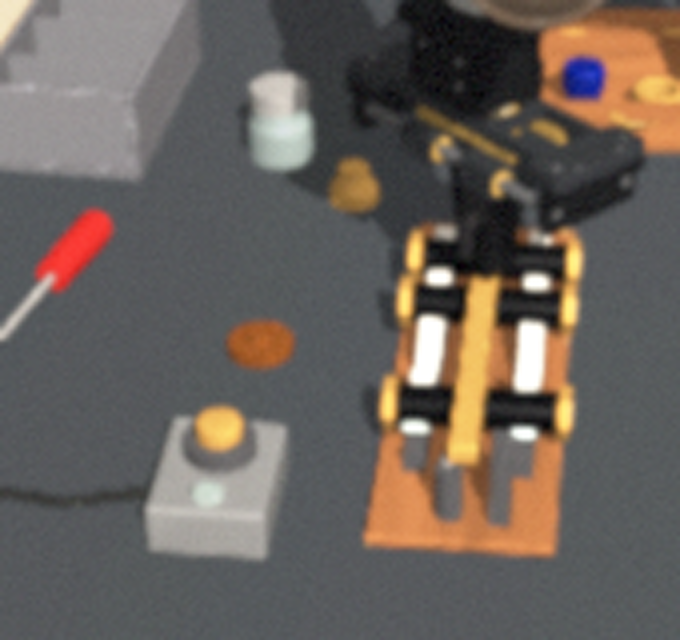

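Request:
{"api": "step_arm", "payload": {"moves": [[[0, 0, 0, 0.2, 0, -0.2, 5], [0, 0, 0, 0.4, 0, -0.3, 5], [0, 0, 0, 0.4, 0, -0.3, 25], [0, 0, 0, 0.4, 0, -0.3, 40], [0, 0, 0, 0.4, 0, -0.3, 40]]]}}

```text
time_s: 35.83
tcp_pos: [0.5245, -0.0665, 0.0877]
ee_rot: [[0.648, -0.003, -0.762], [0.762, -0.0, 0.648], [-0.002, -1.0, 0.002]]
wrist_force: [0.7, 0.0, 0.1]
gripper_width: 0.317
```

Request:
{"api": "step_arm", "payload": {"moves": [[[0, 0, 0, 0.1, 0, 0, 40], [0, 0, 0, 0.1, -3, 0, 40], [0, 0, 0, 0.1, -6, 0, 40], [0, 0, 0, 0.1, -7, 0, 20], [0, 0, 0, 0.1, -7, 0, 0]]]}}

```text
time_s: 36.25
tcp_pos: [0.5274, -0.0653, 0.1611]
ee_rot: [[0.647, 0.006, -0.762], [0.762, 0.0, 0.647], [0.004, -1.0, -0.004]]
wrist_force: [-0.1, -0.1, -0.4]
gripper_width: 0.322
```

```bash
python3 -c "
from keep import *
c=cap('side');save(c['bgr'],'s22.png',(180,130,350,290),4)
c=cap('top');save(c['bgr'],'t22.png',(190,150,390,280),4)
go((.664,.0995,.13,49.67))"
```

```text
t 36.35 p [ 0.5251 -0.0653  0.1576] yaw 49.62 w 20.8 F [-0.3 -0.1 -0.8]
(0.664, 0.0995, 0.13, 49.67) -> [-0.001, -0.001, -0.0] [21.55, 2.76, 0.1]
```

View pics/s22.png

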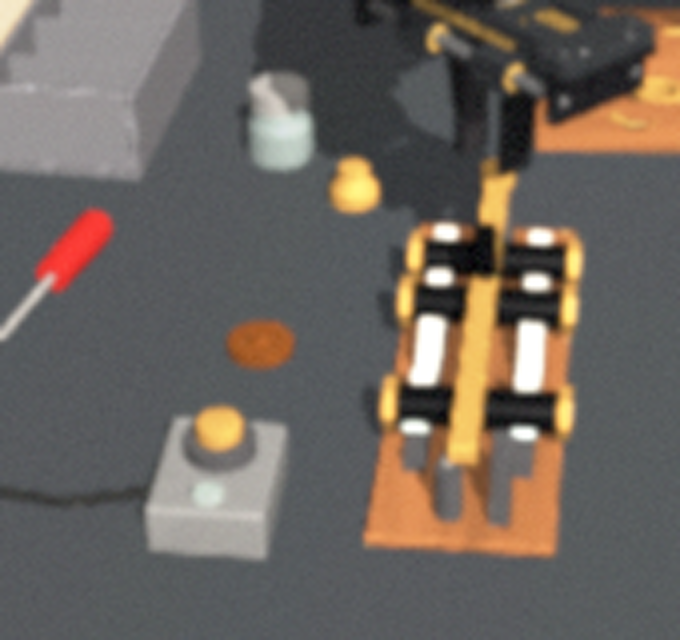

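View pics/t22.png

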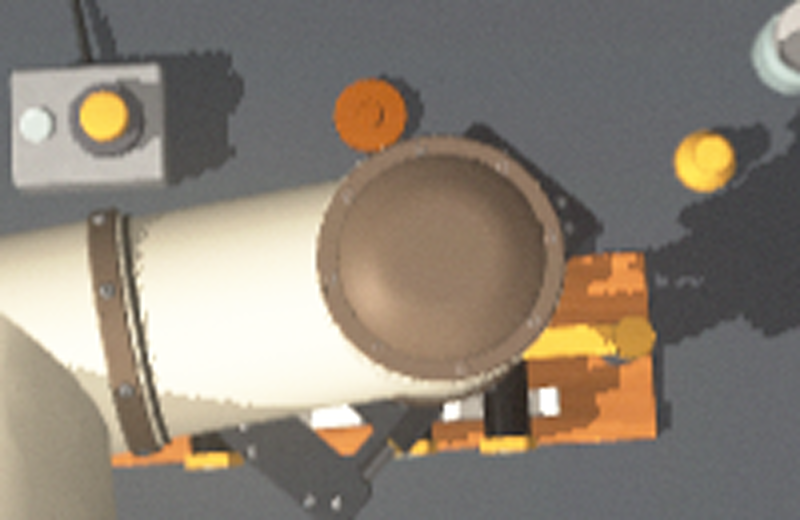

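Request:
{"api": "step_arm", "payload": {"moves": [[[0, 0, 0, 4, 0, 0, 0], [0, 0, 0, 8, 0, 0, 0], [0, 0, 0, 12, 0.5, 0, 0], [0, 0, 0, 16, 1, 0, 0], [0, 0, 0, 19.5, 2, 0, 0]]]}}

```text
time_s: 36.77
tcp_pos: [0.6529, 0.085, 0.1365]
ee_rot: [[0.647, -0.001, -0.762], [0.762, -0.001, 0.647], [-0.001, -1.0, 0.001]]
wrist_force: [-0.4, 0.2, 0.9]
gripper_width: 0.008
```

Request:
{"api": "step_arm", "payload": {"moves": [[[0, 0, 0, 1.8, 1, 0, 0], [0, 0, 0, 1.8, 2, 0, 0], [0, 0, 0, 1.8, 2, 0, 0], [0, 0, 0, 1.8, 2, 0, 0], [0, 0, 0, 1.8, 2, 0, 0]]]}}

```text
time_s: 37.18
tcp_pos: [0.663, 0.096, 0.1178]
ee_rot: [[0.648, -0.001, -0.762], [0.762, -0.001, 0.648], [-0.001, -1.0, 0.001]]
wrist_force: [0.6, -1.0, 0.2]
gripper_width: 0.003
```

```bash
python3 -c "
from keep import *
c=cap('side');save(c['bgr'],'s23.png',(180,130,350,290),4)
go((.664,.0995,.072,49.67))"
```

```text
t 37.23 p [0.6634 0.096  0.1186] yaw 49.61 w 0.8 F [ 0.3  0.2 -0.1]
(0.664, 0.0995, 0.072, 49.67) -> [0.0, -0.001, -0.0] [0.3, 4.66, 0.18]
```

View pics/s23.png

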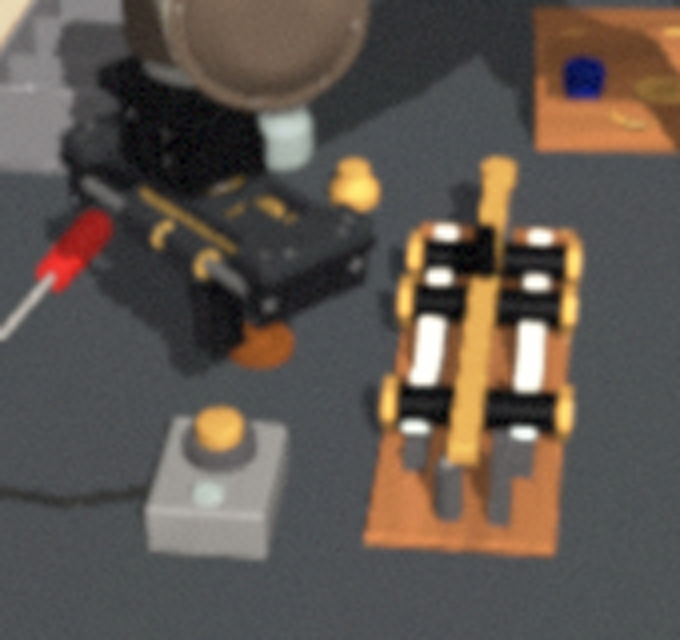

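```bash
python3 -c "
from keep import *
c=cap('top');save(c['bgr'],'t23.png',(190,190,390,280),4)
s=cap('side')
# predicted bar edges for q=0, .02,.05 at tip: r=317, top z .066
for cc,n,off,k in ((c,'top',(190,190),4),(s,'side',(180,130),4)):
  for q in (0,.03,.06):
    a=np.radians(92.7)-q; d=np.array([np.cos(a),np.sin(a)]); nrm=np.array([-d[1],d[0]])
    print(n,q,[((proj(cc,[np.r_[H+.317*d+w*nrm,.066]])[0]-off)*k).round(0).tolist() for w in (-.008,.008)])
"
```

```text
top 0 [[66.0, 192.0], [67.0, 221.0]]
top 0.03 [[66.0, 175.0], [66.0, 204.0]]
top 0.06 [[66.0, 158.0], [66.0, 187.0]]
side 0 [[448.0, 445.0], [476.0, 446.0]]
side 0.03 [[431.0, 443.0], [459.0, 446.0]]
side 0.06 [[415.0, 442.0], [443.0, 444.0]]
```

View pics/t23.png

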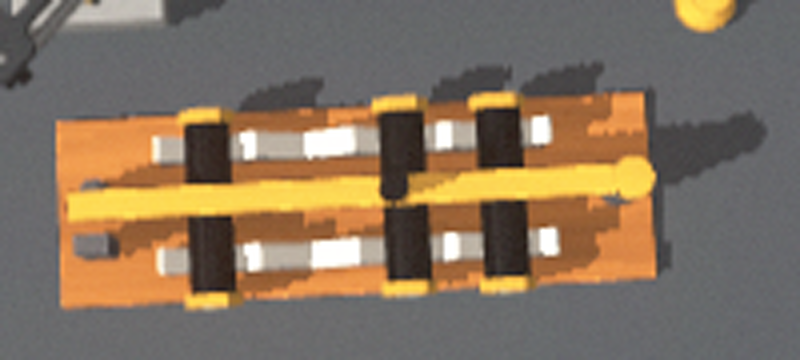

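Request:
{"api": "step_arm", "payload": {"moves": [[[0, 0, 0, 0.2, 1.5, 0.2, 0], [0, 0, 0, 0.2, 3, 0.2, 0], [0, 0, 0, 0.2, 4.2, 0.2, 0], [0, 0, 0, 0.2, 4.6, 0.2, 0], [0, 0, 0, 0.2, 4.6, 0.2, 0]]]}}

```text
time_s: 37.75
tcp_pos: [0.6628, 0.0994, 0.071]
ee_rot: [[0.648, -0.002, -0.762], [0.762, -0.001, 0.648], [-0.002, -1.0, 0.001]]
wrist_force: [0.1, -0.0, 1.2]
gripper_width: 0.006
```

Request:
{"api": "step_arm", "payload": {"moves": [[[0, 0, 0, 0, 0.3, 0, 0], [0, 0, 0, 0, 0.6, 0, 0], [0, 0, 0, 0, 0.9, 0, 0], [0, 0, 0, 0, 1.2, 0, 0], [0, 0, 0, 0, 1.4, 0, 0]]]}}

```text
time_s: 38.17
tcp_pos: [0.6646, 0.1, 0.0611]
ee_rot: [[0.646, 0.002, -0.763], [0.763, -0.001, 0.646], [0.001, -1.0, -0.002]]
wrist_force: [-7.2, 0.3, 19.5]
gripper_width: 0.006
```

```bash
python3 -c "
from keep import *
c=cap('side');save(c['bgr'],'s24.png',(200,190,300,290),6)
go()"
```

```text
t 38.22 p [0.6645 0.1001 0.0614] yaw 49.75 w 0.7 F [-4.3 -1.  11.4]
```

View pics/s24.png

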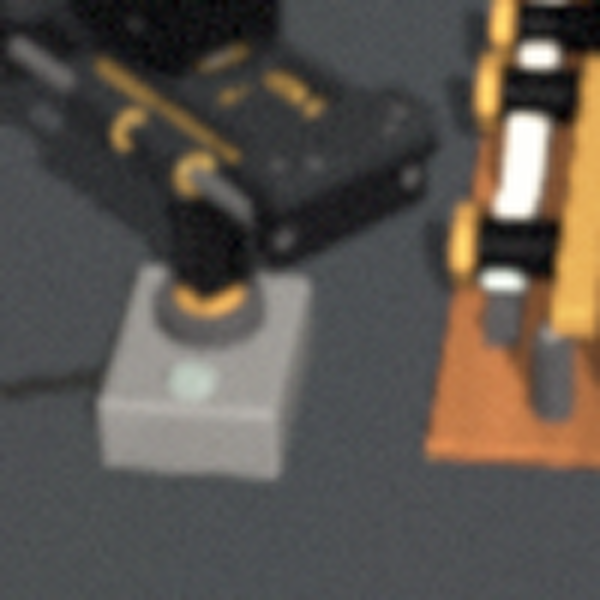

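Request:
{"api": "step_arm", "payload": {"moves": [[[0, 0, 0, 0, 0.2, 0, 0], [0, 0, 0, 0, 0.2, 0, 0], [0, 0, 0, 0, 0.2, 0, 0], [0, 0, 0, 0, -1, 0, 0], [0, 0, 0, 0, -3, 0, 0]]]}}

```text
time_s: 38.63
tcp_pos: [0.6623, 0.0998, 0.087]
ee_rot: [[0.648, -0.003, -0.762], [0.762, -0.0, 0.648], [-0.003, -1.0, 0.002]]
wrist_force: [0.4, 0.6, -0.6]
gripper_width: 0.008
```

Request:
{"api": "step_arm", "payload": {"moves": [[[0, 0, 0, 0, -3, 0, 0], [0, 0, 0, 0, -6, 0, 0], [0, 0, 0, 0, -9, 0, 0], [0, 0, 0, 0, -11, 0, 0], [0, 0, 0, 0, -11, 0, 0]]]}}

```text
time_s: 39.05
tcp_pos: [0.6662, 0.1005, 0.2042]
ee_rot: [[0.647, 0.01, -0.763], [0.763, 0.003, 0.647], [0.009, -1.0, -0.006]]
wrist_force: [0.1, 1.1, 1.4]
gripper_width: 0.004
```

Request:
{"api": "step_arm", "payload": {"moves": [[[0, 0, 0, 0, 0, 4, 0], [0, 0, 0, 0, 0, 8, 0], [0, 0, 0, 0, 0, 12, 0], [0, 0, 0, 0, 0, 12, 0], [0, 0, 0, 0, 0, 12, 0]]]}}

```text
time_s: 39.47
tcp_pos: [0.5706, 0.1789, 0.1979]
ee_rot: [[0.645, -0.001, -0.764], [0.764, 0.0, 0.645], [-0.0, -1.0, 0.0]]
wrist_force: [0.3, -0.2, 0.9]
gripper_width: 0.008
```

```bash
python3 -c "
from keep import *
go()
save(cap('side')['bgr'],'s25.png')
save(cap('top')['bgr'],'t25.png')"
```

```text
t 39.47 p [0.5706 0.1789 0.1979] yaw 49.85 w 0.7 F [ 0.3 -0.2  0.9]
```

View pics/s25.png

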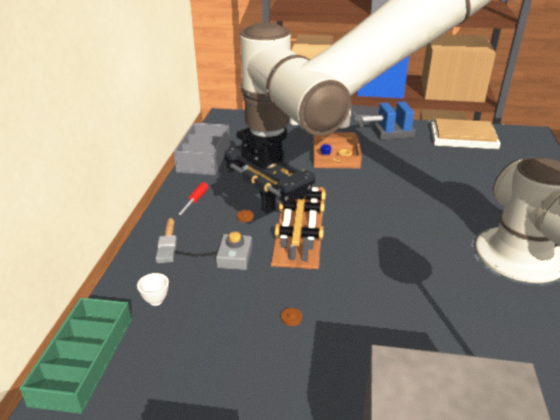

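View pics/t25.png

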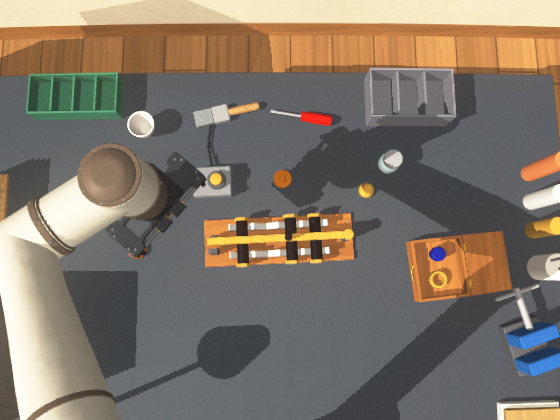

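```bash
python3 -c "
from station import r
print(r.finish_job())"
```

```text
the job is handed in; nothing more can be done
None
```

The job is done and handed in at about 39.5 s; no verdict was reported.

- **Parts box:** the blue stopper and the brass retainer ring are both inside the box, next to each other.
- **Tubes:** three tubes were on the bench, and I saw no fourth. They lie in cradles 1, 2 and 4, centred across both combs with their end bands hanging outside. None was dropped, and I saw none knocked aside.
- **Keeper bar:** it is shut against its stop. I gripped the post and pulled until it stopped moving at about 18 N, well past the 3 to 6 N detent. The bar's far end then lay where the fully shut position predicts, within about a pixel.
- **Start button:** I pressed it with 11 to 20 N, which put the fingertips at the fully-down height, then released it. The last pictures show it back up and the arm clear of everything.
- **Bystanders:** the wheels, jar and eyepiece appear not to have moved.

The checks did not agree everywhere:

- **Rack position:** the two cameras differed by about 6 mm along the row, because the side view is imprecise in that direction. I used the top view.
- **Tube angle:** the side view's automatic reading for the tube in cradle 4 was 5 to 6.5 degrees, about 2 to 4 degrees off the rack's axis. I took this as a colour-blob artefact, because the tube looks square to the combs in the top view.

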